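# Stand the toppled spray cans back in the product lane

## Robot

A 6-joint arm with a two-finger parallel gripper is mounted at the origin on a cart in front of the work surface, level with it; the furniture and walls round the work are solid. World frame = base frame: x ahead of the robot, y to its left, z up, the work surface at z = 0. Lengths are in mm, angles in degrees, forces in N, time in s.
With the tool pointing down it reaches from about 300 to 850 mm from the base axis. Payload 4.2 kg.
Tool frame: the origin (TCP) lies at the very end of the fingers, on their centre line; the grasp point (between the pads) lies 19 mm behind it; z points along the fingers, y is the line along which they close (so a half turn about z gives the same grasp; the last joint's range is limited). The gripper opens to 91 mm and grips with 3 to 60 N. Pads are 32 mm wide; open, the fingers measure 118 mm over their backs; the gripper's body (76 mm by 178 mm) begins 60 mm behind the grasp point.
Start: joints at [66.75, 18.312, 89.639, -0, 72.044, -1.146], TCP at [216.376, 532.752, 213.976] pointing down, gripper open.
Joint ranges: [-177.97, 177.97], [-48.28, 115.42], [12.27, 149.76], [-77.06, 257.06], [2.81, 150.46], [-146.56, 146.56]. Speed limits (degrees/s): [147.25, 147.25, 180, 180, 180, 180].

## Interface

Orientations are given as [roll, pitch, yaw] about the fixed x, y, z axes, in that order (R = Rz(yaw) Ry(pitch) Rx(roll)).
In Python, from workcell import env, eyes gives the robot as it stands.
- The arm moves only by the tool send_rows, never from a script. Its argument "targets" is text: rows parted by semicolons, each of 7 numbers parted by spaces: the shift along the tool's x, y, z in m, then the turn, a rotation vector about the tool's x, y, z in degrees, then the opening in per cent of the stroke, from 0 (shut) to 100 (fully open). A call has 1 to 12 rows; each row is the pose to reach, as a shift and turn from the pose commanded when the call began, along the tool's axes at that moment; what a row does not reach only later rows make up. A row lasts 1/12 s, in which the tool goes at most 41.7 mm and 7.16 degrees, less where a joint would pass 70% of its speed; a pose out of reach is approached as far as the arm can. A call with a gripper value outside its range is refused whole. The fingers move at their own pace and stop on an object; "grip_force" is the grip in N (left out, the last holds). Time passes only in rows, so rows that repeat a pose let the fingers close. It gives the time, the measured TCP pose, the force, the opening and the grip force at its end, in the units of the state.
- env.state(): the state, without advancing time (a new reading comes with each control period).
- eyes.grab_frame(name): name is "side" or "top" or "wrist"; returns a dict with "image" (400x640x3 uint8, blue, green, red), "fovy" (degrees; the focal length in pixels is half the picture's height over the tangent of half this angle, whatever the lens; pixels are square), "cx", "cy" (the principal point, pixels), "eye" and "attitude" of the camera in the world. Camera axes: x right, y up, looking along -z (the intrinsics and any distortion apply to the point x, -y, -z); pixel columns grow to the right and rows downward; lengths in mm; the calibration is good to about 2 mm. A picture is of the moment at which its call begins. There is no depth.
- env.job_done(): hands the job in; it is judged then, once.
The state is a dict: "time_s": time; "qpos": joint angles; "qvel": joint speeds; "effort": joint torques, N m; "ee_pos": TCP position; "ee_rot": TCP orientation; "force": force on the tool from outside, world axes, zero at the start; "torque": the same for the moment, N m; "gripper_width": finger opening in mm; "gripper_force": force on a finger pad.
Only numpy, scipy, OpenCV 4.12 (cv2) and the standard library are available. Lean on these libraries where they do the work, as an engineer would, in place of code of your own. Each camera call takes 0.05 s, during which the arm holds its last target. There are 200 camera calls.

## Task

Two spray cans have toppled over on the worktop. Stand each one upright, cap up, on the disc of its own cap's colour in the grey lane tray (orange cap on the orange disc, purple cap on the purple disc), centred on the disc and let go. Do not shift the soap dispenser that already stands in the tray or the shampoo bottle behind it, nor any of the other things lying about.

Things in the scene. Friction and masses are not known exactly. Their poses are not given: they have to be found in the camera images.
- polish_can: round spray can with an orange cap, white body with coloured print, 189 mm long, body diameter 65, cap (the top 38 mm) diameter 62; rigid, about 0.26 kg, centre of mass near mid length. Starts lying on its side on the worktop. Origin at the centre of its base; its z axis runs along the can from base to cap (straight up when it stands). It can be held anywhere, cap included, with 25 to 40 N
- freshener_can: round pink spray can with a purple cap, 217 mm long, diameter 57 throughout; rigid, about 0.25 kg, centre of mass near mid length. Starts lying on its side on the worktop. Origin at the centre of its base; its z axis runs along the can from base to cap. It can be held anywhere, cap included, with 25 to 40 N
- orange_disc: flat orange disc (white ring on it), 80 mm across, 2 mm thick, fixed in one of the three places of the tray: the place of the orange-capped can. Origin at the centre of its underside, which is 4 mm above the worktop, so its top is 6 mm above the worktop; z up
- purple_disc: flat dark purple disc (white ring on it), 80 mm across, 2 mm thick, fixed in one of the three places of the tray: the place of the purple-capped can. Origin at the centre of its underside, 4 mm above the worktop, its top 6 mm above the worktop; z up
- lane_tray: grey shallow tray fixed on the worktop, 100 x 334 mm, floor 4 mm thick, rim 11 mm high and 5 mm thick. Origin at the centre of its underside; its y axis runs along the lane, its x axis across it, pointing away from the robot. Three places lie on its centre line at y = -108, 0 and +108 mm; the two discs and the soap dispenser occupy them in any order, and the shampoo bottle stands on the worktop close behind the tray, its centre 120 mm behind the tray's centre line
- shampoo_bottle: magenta and turquoise shampoo bottle with a white cap standing on the worktop close behind the tray, diameter 60, 190 mm high, loose; origin at the centre of its base. Must stay where it stands
- soap_pump: dark amber hand soap dispenser standing in the tray, body 60 mm wide and 134 mm high, its slim pump head reaching 184 mm; its nozzle points along its own -y axis; loose; origin at its base (the body reaches 22 mm to -y and 37 mm to +y of it). Must stay where it stands
- tape_measure: yellow and black tape measure, 33 x 71 x 62 mm high, loose bystander on the worktop; origin at the centre of its underside
- keys: bunch of keys with a blue tag, 101 x 122 mm, 8 mm high, loose bystander; origin at the centre of its underside
- masking_tape: roll of masking tape lying flat, diameter 106, 25 mm high, loose bystander; origin at the centre of its underside
- marker: white and red marker pen, 17 x 135 x 16 mm, loose bystander; origin at the centre of its underside, length along its y axis
There are look-alikes about, which are no part of the job. Of the things that look like the orange_disc, take the one that is farthest to the robot's left at the start.

How it is judged:
By the outcome, as a careful person would: the job done as asked, in the order asked, and still so for the second after the job is handed in, with the robot touching nothing.
It also fails if it takes over 67 s, if anything falls off the work surface, if the arm or the gripper's body presses on something with over 40 N, if the wrist force passes 120 N, or if a joint passes its speed limit or range.

## Working session

There is one attempt and no reset: what is moved stays moved. The work goes in short steps, Python scripts to look and compute and a tool call to move; the robot and the scene stay as the last step left them, time stands still between calls to the robot, and variables do not carry over. Pictures are saved under pics/ and viewed, at most 10 in all, crops included, and the job is handed in when it is done.

Besides the shell and the picture viewer there is one more tool, called after "Emit:" by a JSON object that holds its "api" and its "payload", one argument or row to a line. send_rows: Moves the arm, as the interface text tells. Its arguments: {"type":"object","properties":{"targets":{"type":"string"},"grip_force":{"type":"number"}},"required":["targets"]}

```bash
mkdir -p pics; ls
python3 - <<'E'
from workcell import env, eyes
import cv2,json
for n in ("top","side"):
    f=eyes.grab_frame(n); cv2.imwrite(f"pics/{n}0.png",f["image"]); print(n,{k:v for k,v in f.items() if k!="image"})
print(env.state())
E
```

```text
pics
top {'fovy': 55.34534916618961, 'cx': 321.4205300546404, 'cy': 194.22762451099464, 'eye': array([-347.41694199,  269.35098887, 1192.5358645 ]), 'attitude': array([  37.87981969,    0.83787145, -107.86739641])}
side {'fovy': 45.86993987436628, 'cx': 317.4129492394717, 'cy': 200.27407609658488, 'eye': array([ -377.18139635, -1357.43177746,   945.77641272]), 'attitude': array([ 60.69875512,   1.00306765, -33.3105982 ])}
{'time_s': 0.1, 'qpos': array([ 6.67507865e+01,  1.83471868e+01,  8.96989631e+01,  1.15715704e-03,
        7.20437754e+01, -1.14819198e+00]), 'qvel': array([ 0.09353567, -0.09218947, -0.24867335, -0.07216296, -0.0891158 ,
        0.03739643]), 'effort': array([ 1.11222966e-03, -4.13328159e+01, -2.32511973e+01,  7.28930393e-02,
        4.21807368e-02, -5.00945077e-05]), 'ee_pos': array([216.17602867, 532.33246378, 213.21535559]), 'ee_rot': array([-1.79910115e+02, -2.90196958e-03,  1.57898619e+02]), 'force': array([0.70284813, 0.02194506, 0.41134567]), 'torque': array([-0.02555309,  0.00165174, -0.00940228]), 'gripper_force': 0.0, 'gripper_width': 91.14678304748232}
```

View pics/top0.png

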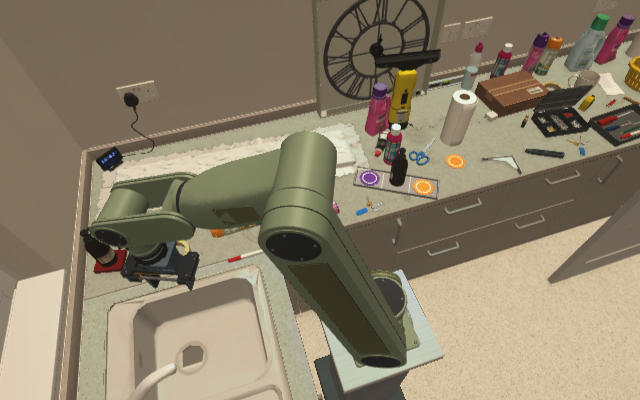

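View pics/side0.png

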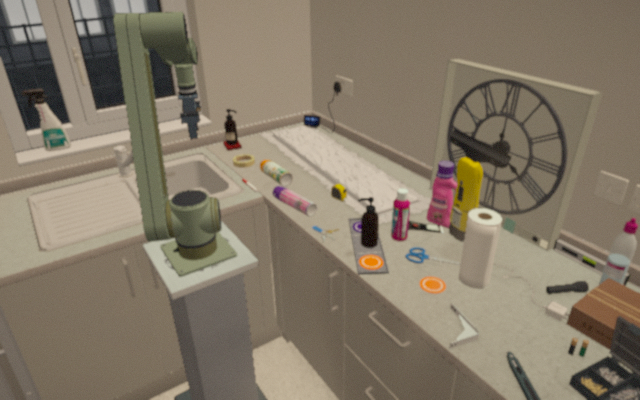

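Top: tray with purple disc (370,178), soap (398,170), orange disc (423,187). A second orange disc lies outside the tray at (455,160); the arm hides the cans. Side: orange-cap can ≈(275,171), purple-cap can ≈(295,200), orange discs at (371,263) in the tray and (432,285) off it. I'll measure these and confirm the disc in a crop.

```bash
cat > h.py <<'E'
from workcell import env, eyes
import cv2, numpy as np
from scipy.spatial.transform import Rotation as R
def grab(n):
    f=eyes.grab_frame(n); f["R"]=R.from_euler("xyz",f["attitude"],degrees=True).as_matrix()
    f["f"]=200/np.tan(np.radians(f["fovy"]/2)); return f
def ray(f,uv):
    uv=np.atleast_2d(uv).astype(float)
    d=np.c_[(uv[:,0]-f["cx"])/f["f"],-(uv[:,1]-f["cy"])/f["f"],-np.ones(len(uv))]
    return d@f["R"].T
def plane(f,uv,z):
    d=ray(f,uv); return f["eye"]+d*((z-f["eye"][2])/d[:,2])[:,None]
def proj(f,P):
    c=(np.atleast_2d(P)-f["eye"])@f["R"]; return np.c_[f["cx"]+f["f"]*c[:,0]/-c[:,2],f["cy"]-f["f"]*c[:,1]/-c[:,2]]
def blobs(f,lo,hi,amin=15):
    m=cv2.inRange(cv2.cvtColor(f["image"],cv2.COLOR_BGR2HSV),lo,hi)
    n,l,s,c=cv2.connectedComponentsWithStats(m)
    return [(c[i].round(1),s[i]) for i in range(1,n) if s[i,4]>=amin]
E
python3 - <<'E'
from h import *
for n in("top","side"):
    f=grab(n)
    for nm,lo,hi in(("orange",(5,150,150),(18,255,255)),("purple",(122,70,50),(150,255,255))):
        for c,s in blobs(f,lo,hi): print(n,nm,c,s,plane(f,c,6).round(0)[0][:2],plane(f,c,30).round(0)[0][:2])
    im=f["image"]
    if n=="side":
        print("freshener ends",plane(f,[[278,191],[314,210]],28).round(0)); print("polish ends",plane(f,[[264,164],[290,178]],32).round(0))
        a=cv2.resize(im[140:300,220:460],(800,533),interpolation=cv2.INTER_CUBIC); cv2.imwrite("pics/crop1.png",a)
E
```

```text
top orange [557.3  39.5] [551  37  12   5  34] [ 1169. -1605.] [ 1138. -1567.]
top orange [455.  161.1] [446 155  19  14 155] [ 526. -583.] [ 508. -566.]
top orange [422.8 187.7] [413 180  20  15  84] [ 440. -390.] [ 424. -376.]
top orange [422.9 186.3] [417 182  13  10  89] [ 446. -393.] [ 430. -380.]
top orange [215.9 231.8] [211 230  11   5  49] [493. 425.] [476. 421.]
top purple [626.3  22. ] [619  18  14   8  64] [ 1195. -2113.] [ 1164. -2065.]
top purple [541.1  40.9] [535  34  14  13 100] [ 1187. -1511.] [ 1156. -1475.]
top purple [378.7  93.2] [373  88  14  11 103] [1049. -460.] [1021. -446.]
top purple [369.1 177.8] [360 171  19  15 163] [ 555. -207.] [ 537. -198.]
side orange [262.9 163.1] [261 160   7   9  25] [515. 502.] [492. 454.]
side orange [370.6 261.7] [359 255  24  15 234] [ 445. -394.] [ 424. -419.]
side orange [431.6 284.7] [420 277  25  16 200] [ 525. -591.] [ 502. -611.]
side purple [445.7 170.6] [438 165  16  13 136] [1155.  -53.] [1116.  -87.]
side purple [277.6 190.5] [274 187  10  11  56] [437. 219.] [417. 179.]
side purple [359.7 225.3] [358 222   4   7  23] [ 553. -197.] [ 529. -227.]
freshener ends [[417. 177.  28.]
 [455. -38.  28.]]
polish ends [[490. 438.  32.]
 [515. 245.  32.]]
```

View pics/crop1.png

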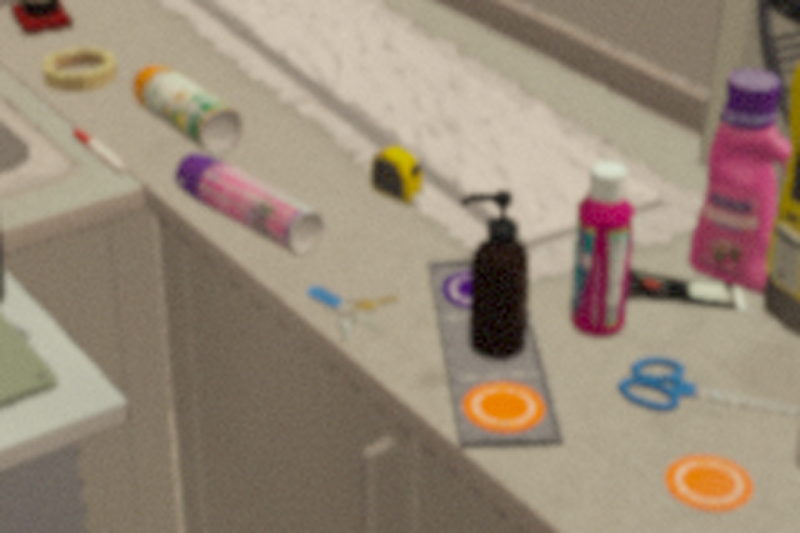

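Two things look like the orange disc: (371,262) in the tray, y≈-394, and (432,285) outside it, y≈-591. The crop confirms that the tray disc is the one farther to the robot's left, so that is the target. Both caps point to +y. Next I move over the cans for wrist views and collect joint and pose data for a kinematic model.

Emit:
{"api": "send_rows", "payload": {
  "targets": "-0.08 -0.033 -0.039 0 0 0 100;-0.16 -0.067 -0.078 0 0 0 100;-0.24 -0.10 -0.116 0 0 0 100;-0.24 -0.10 -0.116 0 0 0 100;-0.24 -0.10 -0.116 0 0 0 100;-0.24 -0.10 -0.116 0 0 0 100;-0.24 -0.10 -0.116 0 0 0 100;-0.24 -0.10 -0.116 0 0 0 100;-0.24 -0.10 -0.116 0 0 0 100"
}}

```text
time_s: 0.95
ee_pos: [402.1, 349.0, 330.5]
ee_rot: [179.9, 0.0, 157.7]
force: [-0.1, -0.4, -0.7]
gripper_width: 91.3
gripper_force: 0.0
```

Run:
```python
from h import *
s=env.state(); print(s["qpos"].round(2),s["ee_pos"].round(1),s["ee_rot"].round(2),s["time_s"])
f=grab("wrist"); cv2.imwrite("pics/w1.png",f["image"]); print(f["eye"],f["attitude"],f["fovy"])
```

```text
[ 3.969e+01  1.146e+01  8.253e+01  3.000e-02  8.593e+01 -2.802e+01] [402.1 349.  330.5] [1.7991e+02 2.0000e-02 1.5771e+02] 0.95
[336.04955756 374.496044   502.97380405] [-1.49344606e+01 -5.97598438e-02  6.76610646e+01] 67.00957092800405
```

View pics/w1.png

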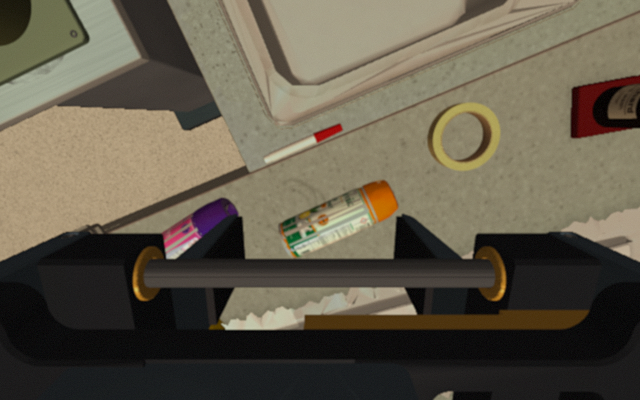

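Wrist view: the polish can has its cap end at (388,201) and base at (290,238), masking tape at (465,137), marker at (300,145). The freshener is partly hidden at (200,225), so I shift over it.

Emit:
{"api": "send_rows", "payload": {
  "targets": "-0.025 -0.023 -0.003 0 0 0 100;-0.05 -0.046 -0.006 0 0 0 100;-0.08 -0.074 -0.01 0 0 0 100;-0.11 -0.102 -0.014 0 0 0 100;-0.14 -0.13 -0.018 0 0 0 100;-0.17 -0.158 -0.022 0 0 0 100;-0.2 -0.186 -0.027 0 0 0 100;-0.224 -0.21 -0.03 0 0 0 100;-0.224 -0.21 -0.03 0 0 0 100;-0.224 -0.21 -0.03 0 0 0 100;-0.224 -0.21 -0.03 0 0 0 100"
}}

```text
time_s: 1.92
ee_pos: [528.9, 72.4, 359.0]
ee_rot: [-180.0, -0.1, 158.0]
force: [-0.4, 1.0, -0.2]
gripper_width: 91.6
gripper_force: 0.0
```

Run:
```python
from h import *
s=env.state(); print(s["qpos"].round(2),s["ee_pos"].round(1),s["ee_rot"].round(2),s["time_s"])
f=grab("wrist"); cv2.imwrite("pics/w2.png",f["image"]); print(f["eye"],f["attitude"],f["fovy"])
import pickle; pickle.dump(f,open("w2.pkl","wb"))
```

```text
[ 6.520e+00  1.145e+01  7.862e+01  6.000e-02  9.006e+01 -6.146e+01] [528.9  72.4 359. ] [-1.8000e+02 -1.4000e-01  1.5798e+02] 1.9167
[463.20112307  97.7297378  531.64183211] [-1.47815682e+01  2.67265603e-02  6.79337103e+01] 67.00957092800405
```

View pics/w2.png

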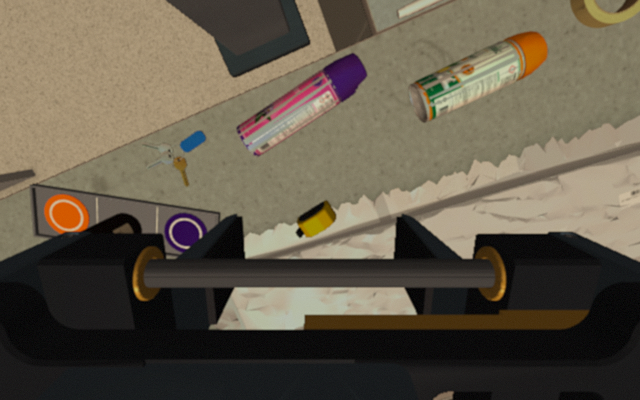

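Emit:
{"api": "send_rows", "payload": {
  "targets": "0 0 0 0 6 0 100;0 0 0 0 12 0 100;0 0 0 0 18 0 100;0 0 0 0 24 0 100;0 0 0 0 30 0 100;0 0 0 0 30 0 100;0 0 0 0 30 0 100"
}}

```text
time_s: 2.55
ee_pos: [530.0, 72.1, 358.0]
ee_rot: [-179.9, -30.1, 157.9]
force: [-0.3, 0.4, 0.6]
gripper_width: 91.5
gripper_force: 0.0
```

Run:
```python
from h import *
s=env.state(); print(s["qpos"].round(3),s["ee_pos"].round(1),s["ee_rot"].round(2),s["time_s"])
f=grab("wrist"); cv2.imwrite("pics/w3.png",f["image"]); print(f["eye"],f["attitude"],f["fovy"])
import pickle; pickle.dump(f,open("w3.pkl","wb"))
```

```text
[ -0.183  27.025  62.137  12.202 118.603 -64.949] [530.   72.1 358. ] [-179.92  -30.11  157.95] 2.55
[552.4981008   61.95468781 543.87683189] [15.19352562  0.09861836 67.94466296] 67.00957092800405
```

w2 shows: freshener base (248,145), cap (355,70); polish base (422,105), cap (540,50); orange disc (66,215), purple disc (185,231); keys (178,155), tape measure (315,220). Now segment, measure and fit the arm model.

```bash
cat > kin.py <<'E'
import numpy as np
from scipy.spatial.transform import Rotation as R
from scipy.optimize import least_squares
def fk(q,p):
    h,e0,a1,e2,a2,L=p[:6]
    z=lambda a:R.from_euler("z",a,degrees=True); y=lambda a:R.from_euler("y",a,degrees=True)
    A=z(q[0]);B=A*y(q[1]);C=B*y(q[2]);T=C*z(q[3])*y(q[4])
    pos=A.apply([e0,0,h])+B.apply([0,0,a1])+C.apply([e2,0,a2])+T.apply([0,0,L])
    return pos,T*z(q[5])
E
python3 - <<'E'
from h import *; from kin import *; import pickle
D=[([66.75,18.347,89.699,0,72.044,-1.148],[216.2,532.3,213.2],[-179.9,0,157.9]),
([39.69,11.46,82.53,.03,85.93,-28.02],[402.1,349,330.5],[179.91,.02,157.71]),
([6.52,11.45,78.62,.06,90.06,-61.46],[528.9,72.4,359],[-180,-.14,157.98]),
([-.183,27.025,62.137,12.202,118.603,-64.949],[530,72.1,358],[-179.92,-30.11,157.95])]
r=least_squares(lambda p:np.concatenate([fk(q,p)[0]-np.array(x) for q,x,_ in D]+[(p-[300,0,450,0,450,250])*.003]),[300,0,450,0,450,250])
print("params",r.x.round(1),r.fun[:12].round(1)); np.save("p.npy",r.x)
for q,x,o in D: print("roterr",np.degrees((fk(q,r.x)[1].inv()*R.from_euler("xyz",o,degrees=True)).as_rotvec()).round(1))
f=pickle.load(open("w2.pkl","rb")); im=f["image"]
vis=im.copy()
for nm,line,rad,Ln in(("fresh",((248,145),(355,70)),28.5,217),("polish",((420,102),(540,50)),32.5,189)):
    m=np.full(im.shape[:2],2,np.uint8); m[:]=cv2.GC_BGD
    cv2.line(m,*line,cv2.GC_PR_BGD,70); cv2.line(m,*line,cv2.GC_PR_FGD,38); 
    a,b=np.array(line); cv2.line(m,tuple((a+(b-a)*.15).astype(int).tolist()),tuple((b-(b-a)*.15).astype(int).tolist()),cv2.GC_FGD,16)
    m,_,_=cv2.grabCut(im,m,None,np.zeros((1,65)),np.zeros((1,65)),6,cv2.GC_INIT_WITH_MASK)
    k=((m==1)|(m==3)).astype(np.uint8); k=cv2.morphologyEx(k,cv2.MORPH_OPEN,np.ones((5,5)))
    c=max(cv2.findContours(k,0,2)[0],key=cv2.contourArea); cv2.drawContours(vis,[c],-1,(0,255,255),1)
    P=plane(f,c[:,0].astype(float),rad)[:,:2]; bx=cv2.minAreaRect(P.astype(np.float32)); print(nm,bx); 
    print(cv2.boxPoints(bx).round(0).tolist())
for nm,lo,hi,z in(("orange",(5,150,120),(18,255,255),6),("purple",(120,70,40),(150,255,255),6)):
    for c,s in blobs(f,lo,hi,100): print(nm,c,s,plane(f,c,z).round(1)[0])
cv2.imwrite("pics/seg.png",cv2.resize(vis[20:250,0:600],(800,307)))
E
```

```text
params [144.6 -16.4 692.   67.1 415.1 396. ] [ 10.6  -4.3  -0.2   6.4  -9.7   0.5   2.7 -11.2   0.2  -0.3  -0.3  -0.5]
roterr [ 0.  0. 90.]
roterr [ 0. -0. 90.]
roterr [-0. -0. 90.]
roterr [ 0. -0. 90.]
fresh ((433.5603942871094, 79.6645278930664), (59.0029182434082, 224.61553955078125), 9.584463119506836)
[[386.0, 185.0], [423.0, -36.0], [481.0, -26.0], [444.0, 195.0]]
polish ((499.5055236816406, 360.04095458984375), (64.57659149169922, 191.20420837402344), 8.424046516418457)
[[454.0, 450.0], [482.0, 261.0], [545.0, 270.0], [517.0, 459.0]]
orange [532.1  51. ] [514  32  34  48 893] [494.6 451.4   6. ]
orange [ 65.9 211.6] [ 44 194  45  40 566] [ 442.2 -391.4    6. ]
orange [ 65.9 215. ] [ 52 202  29  27 589] [ 447.7 -395.1    6. ]
purple [345.8  75. ] [ 324   54   43   47 1165] [416.4 163.5   6. ]
purple [182.  227.6] [165 213  42  40 368] [ 549.  -210.3    6. ]
purple [185.3 233.1] [172 221  27  26 522] [ 560.8 -209.8    6. ]
```

View pics/seg.png

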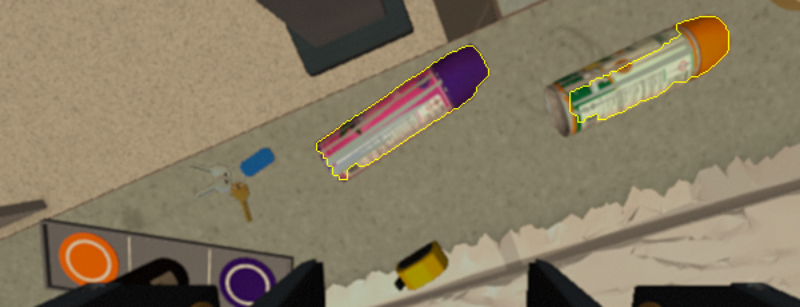

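```bash
sed -i 's/h,e0,a1,e2,a2,L=p\[:6\]/h,e0,a1,e2,a2,L,c=p/; s/\[e0,0,h\]/[e0,c,h]/; s/return pos,T\*z(q\[5\])/return pos,T*z(q[5]+90)/' kin.py
python3 - <<'E'
from h import *; from kin import *; import pickle
D=[([66.75,18.347,89.699,0,72.044,-1.148],[216.2,532.3,213.2],[-179.9,0,157.9]),
([39.69,11.46,82.53,.03,85.93,-28.02],[402.1,349,330.5],[179.91,.02,157.71]),
([6.52,11.45,78.62,.06,90.06,-61.46],[528.9,72.4,359],[-180,-.14,157.98]),
([-.183,27.025,62.137,12.202,118.603,-64.949],[530,72.1,358],[-179.92,-30.11,157.95])]
p0=np.array([300,0,450,0,450,250,0.])
for w in(.003,.01,.03):
    r=least_squares(lambda p:np.concatenate([fk(q,p)[0]-np.array(x) for q,x,_ in D]+[(p-p0)*w]),p0)
    print("params",r.x.round(1),r.fun[:12].round(1))
f=pickle.load(open("w2.pkl","rb"))
print("polish base",plane(f,(417,102),32),"cap blob",plane(f,(532.1,51),34))
for n in ("w3",):
    g=pickle.load(open(n+".pkl","rb"))
    for nm,lo,hi in(("orange",(5,150,120),(18,255,255)),("purple",(120,70,40),(150,255,255))):
        for c,s in blobs(g,lo,hi,60): print(nm,c,s,plane(g,c,6).round(1)[0],plane(g,c,32).round(1)[0])
E
```

```text
params [140.4  -0.  591.4  25.1 417.1 335.4  11.5] [-0.1  0.   0.   0.  -0.  -0.  -0.   0.  -0.   0.  -0.   0. ]
params [1.410e+02 4.000e-01 5.891e+02 2.460e+01 4.172e+02 3.343e+02 1.160e+01] [-0.1 -0.   0.   0.1  0.  -0.   0.   0.1 -0.1 -0.1 -0.2  0.1]
params [146.2   3.7 571.2  20.5 417.8 326.1  12. ] [-0.7 -0.3  0.   0.3  0.7 -0.2  0.4  0.5 -0.2 -0.5 -1.3  0.5]
polish base [[498.14177142 250.26563005  32.        ]] cap blob [[492.90769176 432.57392022  34.        ]]
orange [497.7 167.4] [479 154  33  36 591] [488.3 452.5   6. ] [491.4 433.6  32. ]
orange [136.6 266.8] [133 255   9  24  80] [ 412.4 -224.5    6. ] [ 419.1 -210.6   32. ]
orange [501.1 266.4] [496 254  10  25  93] [649.6 362.9   6. ] [644.9 348.3  32. ]
orange [137.6 292.1] [133 282  11  18  67] [ 454.5 -232.5    6. ] [ 459.2 -218.3   32. ]
orange [499.6 293.2] [493 285  13  15  71] [687.2 337.3   6. ] [680.7 324.   32. ]
purple [343.3 186.1] [324 170  36  37 772] [412.4 166.7   6. ] [419.2 161.6  32. ]
```

```bash
cat >> kin.py <<'E'
P=np.array([140.4,0,591.4,25.1,417.1,335.4,11.5])
LO=np.array([-177.97,-48.28,12.27,-77.06,2.81,-146.56]);HI=np.array([177.97,115.42,149.76,257.06,150.46,146.56])
def ik(pos,M,q0):
    Rt=R.from_matrix(M)
    def e(q):
        x,r=fk(q,P); return np.r_[(x-pos)/3,np.degrees((Rt.inv()*r).as_rotvec())]
    s=least_squares(e,np.clip(q0,LO+.5,HI-.5),bounds=(LO,HI),max_nfev=60); return s.x,np.abs(s.fun).max()
def frame(d,y): # tool axes from approach d and closing y
    return np.c_[np.cross(y,d),y,d]
def pose(grasp,d,y): return np.array(grasp)+19*np.array(d),frame(np.array(d),np.array(y))
E
cat > scan.py <<'E'
from kin import *
Z=np.array([0,0,1.]); D=np.radians
starts=[[0,20,80,q4,60,q6] for q4 in(-60,0,60,120,180,240) for q6 in(-90,0,90)]
def sols(g,d,y):
    out=[]
    for sg in(1,-1):
        for s in starts:
            s=list(s); s[0]=np.degrees(np.arctan2(g[1],g[0]))
            q,e=ik(*pose(g,d,sg*np.array(y)),s)
            if e<.5 and not any(np.abs(q-o).max()<3 for _,o in out): out.append((sg,q))
    return out
tape=None
cans={"F":((433.5,79.5),99.6,217,28.5,(555,-208.5)),"P":((501,350),98.4,189,32.5,(445,-393.5))}
import sys
for n,t in [("F",20),("F",30),("F",40),("P",20),("P",30),("P",40)]:
    c,az,L,r,disc=cans[n]; a=np.array([np.cos(D(az)),np.sin(D(az)),0]); y=np.cross(Z,a)
    g=np.r_[c,r+4]; d=-Z*np.cos(D(t))-a*np.sin(D(t))
    print(n,t,"lie",[(s,q.round(0).tolist()) for s,q in sols(g,d,y)])
    for hd in (-60,-30,0):
        h=np.array([np.cos(D(hd)),np.sin(D(hd)),0]); 
        # lying: y=Z x a ; d=-cos Z - sin a. standing: a->Z, -Z component -> h ; y'= (Z->-h, a->Z): Zxa -> -h x Z
        yy=np.cross(-h,Z); dd=h*np.cos(D(t))-Z*np.sin(D(t))
        print("  stand",hd,[(s,q.round(0).tolist()) for s,q in sols(np.r_[disc,6+L/2+10],dd,yy)])
E
time python3 scan.py
```

```text
F 20 lie [(1, [23.0, 23.0, 121.0, -29.0, 44.0, -145.0]), (-1, [23.0, 23.0, 121.0, -29.0, 44.0, 35.0])]
  stand -60 [(1, [5.0, 32.0, 131.0, 252.0, 64.0, 74.0]), (-1, [5.0, 32.0, 131.0, 252.0, 64.0, -106.0])]
  stand -30 [(1, [-14.0, 30.0, 146.0, 197.0, 66.0, 89.0]), (-1, [-14.0, 30.0, 146.0, 197.0, 66.0, -91.0])]
  stand 0 [(1, [-41.0, 31.0, 142.0, 137.0, 64.0, 96.0]), (-1, [-41.0, 31.0, 142.0, 137.0, 64.0, -84.0])]
F 30 lie [(1, [29.0, 26.0, 120.0, -38.0, 50.0, -132.0]), (-1, [29.0, 26.0, 120.0, -38.0, 50.0, 48.0])]
  stand -60 []
  stand -30 [(1, [-15.0, 22.0, 140.0, 199.0, 43.0, 83.0]), (-1, [-15.0, 22.0, 140.0, 199.0, 43.0, -97.0])]
  stand 0 [(1, [-38.0, 23.0, 137.0, 131.0, 46.0, 107.0]), (-1, [-38.0, 23.0, 137.0, 131.0, 46.0, -73.0])]
F 40 lie [(1, [34.0, 31.0, 119.0, -44.0, 58.0, -123.0]), (-1, [34.0, 31.0, 119.0, -44.0, 58.0, 57.0])]
  stand -60 []
  stand -30 [(1, [-16.0, 17.0, 134.0, 209.0, 23.0, 72.0]), (-1, [-16.0, 17.0, 134.0, 209.0, 23.0, -108.0])]
  stand 0 [(1, [-35.0, 19.0, 131.0, 116.0, 30.0, 126.0]), (-1, [-35.0, 19.0, 131.0, 116.0, 30.0, -54.0])]
P 20 lie [(1, [42.
[... 586 characters left out ...]
0, 218.0, 46.0, -102.0])]
  stand -30 [(1, [-53.0, 25.0, 140.0, 152.0, 46.0, 98.0]), (-1, [-53.0, 25.0, 140.0, 152.0, 46.0, -82.0])]
  stand 0 [(1, [-68.0, 29.0, 128.0, 97.0, 54.0, 118.0]), (-1, [-68.0, 29.0, 128.0, 97.0, 54.0, -62.0])]
P 40 lie [(1, [49.0, 45.0, 84.0, -30.0, 81.0, -127.0]), (-1, [49.0, 45.0, 84.0, -30.0, 81.0, 53.0])]
  stand -60 [(1, [-31.0, 20.0, 133.0, 231.0, 28.0, 62.0]), (-1, [-31.0, 20.0, 133.0, 231.0, 28.0, -118.0])]
  stand -30 [(1, [-51.0, 19.0, 134.0, 142.0, 27.0, 111.0]), (-1, [-51.0, 19.0, 134.0, 142.0, 27.0, -69.0])]
  stand 0 [(1, [-64.0, 24.0, 124.0, 85.0, 44.0, 134.0]), (-1, [-64.0, 24.0, 124.0, 85.0, 44.0, -46.0])]
real	0m42.666s
user	0m43.060s
sys	0m0.181s
```

```bash
sed -i '/^import sys/,$d' scan.py
cat > s2.py <<'E'
from scan import *
def stand(n,t,hd,s):
    c,az,L,r,disc=cans[n]; h=np.array([np.cos(D(hd)),np.sin(D(hd)),0])
    return np.r_[disc,6+s],h*np.cos(D(t))-Z*np.sin(D(t)),np.cross(-h,Z)
for n,t,hd,s in [("F",25,-45,115),("F",25,-80,115),("F",25,-100,115),("F",25,-120,115),("F",35,-100,130),("F",35,-120,130),("F",25,-140,115),("P",25,0,100),("P",25,20,100)]:
    print(n,t,hd,[(a,q.round(0).tolist()) for a,q in sols(*stand(n,t,hd,s))])
E
python3 s2.py
```

```text
F 25 -45 [(1, [-3.0, 27.0, 138.0, 228.0, 55.0, 78.0]), (-1, [-3.0, 27.0, 138.0, 228.0, 55.0, -102.0])]
F 25 -80 []
F 25 -100 [(1, [6.0, 39.0, 103.0, -62.0, 80.0, 53.0]), (-1, [6.0, 39.0, 103.0, -62.0, 80.0, -127.0])]
F 25 -120 [(1, [2.0, 45.0, 89.0, -50.0, 93.0, 52.0]), (-1, [2.0, 45.0, 89.0, -50.0, 93.0, -128.0])]
F 35 -100 [(1, [3.0, 34.0, 102.0, -56.0, 74.0, 45.0]), (-1, [3.0, 34.0, 102.0, -56.0, 74.0, -135.0])]
F 35 -120 [(1, [0.0, 39.0, 89.0, -45.0, 88.0, 48.0]), (-1, [0.0, 39.0, 89.0, -45.0, 88.0, -132.0])]
F 25 -140 [(1, [-3.0, 50.0, 76.0, -40.0, 107.0, 55.0]), (-1, [-3.0, 50.0, 76.0, -40.0, 107.0, -125.0])]
P 25 0 [(1, [-70.0, 32.0, 129.0, 101.0, 60.0, 111.0]), (-1, [-70.0, 32.0, 129.0, 101.0, 60.0, -69.0])]
P 25 20 [(1, [-72.0, 36.0, 116.0, 76.0, 69.0, 120.0]), (-1, [-72.0, 36.0, 116.0, 76.0, 69.0, -60.0])]
```

```bash
cat > plan.py <<'E'
from h import *; from kin import *
Z=np.array([0,0,1.]); D=np.radians
def cur():
    s=env.state(); return s["qpos"],s["ee_pos"],R.from_euler("xyz",s["ee_rot"],degrees=True)
def lie(c,az,t,gz):
    a=np.array([np.cos(D(az)),np.sin(D(az)),0]); return np.r_[c,gz],-Z*np.cos(D(t))-a*np.sin(D(t)),-np.cross(Z,a)
def stand(c,hd,t,gz):
    h=np.array([np.cos(D(hd)),np.sin(D(hd)),0]); return np.r_[c,gz],h*np.cos(D(t))-Z*np.sin(D(t)),-np.cross(-h,Z)
def rows(path,grip,x0,r0,per=11):
    # path: (pos,Rotation) list; print per-call rows, each call relative to the pose at its start
    k=0
    while k<len(path):
        ch=path[k:k+per]; out=[]
        for p,r in ch:
            out.append(" ".join(f"{v:.3f}" for v in r0.inv().apply(p-x0)/1000)+" "+" ".join(f"{v:.1f}" for v in np.degrees((r0.inv()*r).as_rotvec()))+f" {grip}")
        print(";".join(out)+"\n"); x0,r0=ch[-1]; k+=per
def jpath(qs,q0,frac=.85):
    path=[]; last=np.array(q0)
    for q in qs:
        n=2
        while True:
            S=[last+(q-last)*u for u in np.linspace(0,1,n+1)]; F=[fk(s,P) for s in S]
            if max(max(np.linalg.norm(b[0]-a[0])/41.7,np.degrees((a[1].inv()*b[1]).magnitude())/7.16) for a,b in zip(F,F[1:]))<frac and np.abs((q-last)/n/(np.array([147,147,180,180,180,180])*.7/12)).max()<frac: break
            n+=1
        path+=F[1:]; last=q
    return path
E
python3 - <<'E'
from plan import *
q0,x0,r0=cur()
g,d,y=lie((432.7,84.5),99.6,25,31)   # slightly to the cap side of mid-length
s=np.array([25,20,115,-30,50,42.])
qp,e=ik(*pose(g-d*90,d,y),s); qg,e2=ik(*pose(g,d,y),qp); print(qp.round(1),e,qg.round(1),e2)
path=jpath([qp],q0); print(len(path),min(p[2] for p,_ in path)); rows(path,100,x0,r0)
E
```

```text
[ 30.8  18.5 114.3 -27.1  59.7  37.6] 1.0894988614988203e-13 [ 26.4  25.  120.8 -33.5  47.1  42.6] 3.197442310920451e-14
19 95.34785287960182
-0.005 0.005 0.019 1.9 -1.6 5.3 100;-0.010 0.008 0.037 3.6 -3.4 10.4 100;-0.014 0.010 0.055 5.3 -5.5 15.4 100;-0.018 0.012 0.073 6.8 -7.8 20.1 100;-0.022 0.013 0.091 8.1 -10.3 24.6 100;-0.026 0.013 0.108 9.1 -13.0 28.8 100;-0.029 0.012 0.124 10.0 -15.9 32.8 100;-0.031 0.011 0.140 10.6 -18.9 36.6 100;-0.034 0.010 0.155 10.9 -22.1 40.0 100;-0.036 0.008 0.170 10.9 -25.3 43.3 100;-0.038 0.007 0.184 10.6 -28.5 46.2 100

0.005 -0.000 0.013 -1.0 -2.6 3.2 100;0.010 -0.001 0.025 -2.3 -5.0 6.1 100;0.015 -0.001 0.037 -3.9 -7.2 8.9 100;0.020 -0.002 0.048 -5.7 -9.1 11.5 100;0.026 -0.003 0.059 -7.7 -10.8 13.9 100;0.032 -0.004 0.069 -10.0 -12.1 16.1 100;0.039 -0.006 0.079 -12.3 -13.2 18.1 100;0.046 -0.008 0.089 -14.7 -13.9 20.0 100
```

Emit:
{"api": "send_rows", "payload": {
  "targets": "-0.005 0.005 0.019 1.9 -1.6 5.3 100;-0.01 0.008 0.037 3.6 -3.4 10.4 100;-0.014 0.01 0.055 5.3 -5.5 15.4 100;-0.018 0.012 0.073 6.8 -7.8 20.1 100;-0.022 0.013 0.091 8.1 -10.3 24.6 100;-0.026 0.013 0.108 9.1 -13 28.8 100;-0.029 0.012 0.124 10 -15.9 32.8 100;-0.031 0.011 0.14 10.6 -18.9 36.6 100;-0.034 0.01 0.155 10.9 -22.1 40 100;-0.036 0.008 0.17 10.9 -25.3 43.3 100;-0.038 0.007 0.184 10.6 -28.5 46.2 100"
}}

```text
time_s: 3.52
ee_pos: [476.5, 100.8, 183.0]
ee_rot: [-160.3, 7.9, 117.3]
force: [0.3, 0.5, -0.6]
gripper_width: 90.9
gripper_force: 0.0
```

Emit:
{"api": "send_rows", "payload": {
  "targets": "0.005 0 0.013 -1 -2.6 3.2 100;0.01 -0.001 0.025 -2.3 -5 6.1 100;0.015 -0.001 0.037 -3.9 -7.2 8.9 100;0.02 -0.002 0.048 -5.7 -9.1 11.5 100;0.026 -0.003 0.059 -7.7 -10.8 13.9 100;0.032 -0.004 0.069 -10 -12.1 16.1 100;0.039 -0.006 0.079 -12.3 -13.2 18.1 100;0.046 -0.008 0.089 -14.7 -13.9 20 100;0.046 -0.008 0.089 -14.7 -13.9 20 100;0.046 -0.008 0.089 -14.7 -13.9 20 100"
}}

```text
time_s: 4.35
ee_pos: [427.1, 113.9, 96.9]
ee_rot: [179.9, 24.9, 99.7]
force: [-0.1, 0.7, -0.0]
gripper_width: 91.3
gripper_force: 0.0
```

Run:
```python
from plan import *
q0,x0,r0=cur(); print(q0.round(1),x0.round(1),env.state()["time_s"])
g,d,y=lie((432.7,84.5),99.6,25,31)
p,M=pose(g,d,y); r=R.from_matrix(M); path=[(p,r)]; rows(path,100,x0,r0)
f=grab("wrist"); cv2.imwrite("pics/w4.png",f["image"])
print(proj(f,[[433.5,79.5,28.5],[415,186,28.5],[451,-28,28.5]]).round(0).tolist())
```

```text
[ 30.8  18.3 114.3 -27.1  59.8  37.5] [427.1 113.9  96.9] 4.35
0.001 0.001 0.091 0.1 -0.1 0.1 100

[[319.0, 206.0], [318.0, 76.0], [318.0, 281.0]]
```

View pics/w4.png

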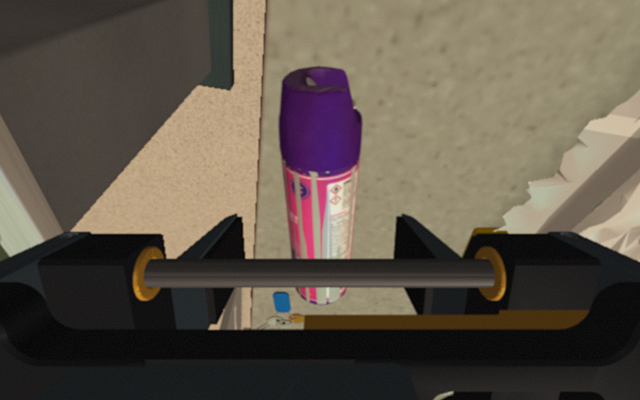

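The freshener is centred between the fingers (axis at column ~320, cap tip row ~85) and lined up. Go in and grip.

Emit:
{"api": "send_rows", "payload": {
  "targets": "0 0 0.025 0 0 0 100;0 0 0.05 0 0 0 100;0 0.001 0.075 0 0 0 100;0.001 0.001 0.091 0.1 -0.1 0.1 100;0.001 0.001 0.091 0.1 -0.1 0.1 100;0.001 0.001 0.091 0.1 -0.1 0.1 100"
}}

```text
time_s: 4.9
ee_pos: [436.0, 76.2, 12.9]
ee_rot: [-180.0, 25.1, 99.3]
force: [0.6, 0.3, 1.0]
gripper_width: 91.0
gripper_force: 0.0
```

Emit:
{"api": "send_rows", "payload": {
  "targets": "0 0 0 0 0 0 0;0 0 0 0 0 0 0;0 0 0 0 0 0 0;0 0 0 0 0 0 0;0 0 0 0 0 0 0;0 0 0 0 0 0 0;0 0 0 0 0 0 0;0 0 0 0 0 0 0",
  "grip_force": 35
}}

```text
time_s: 5.57
ee_pos: [434.7, 76.2, 12.8]
ee_rot: [-179.9, 25.1, 99.3]
force: [-1.8, 1.7, 6.0]
gripper_width: 55.4
gripper_force: 34.8
```

```bash
cat > tr.py <<'E'
from plan import *
def transit(lift,above,s,L,mids=()):
    q0,x0,r0=cur()
    q1,e1=ik(x0+[0,0,lift],r0.as_matrix(),q0)
    q2,e2=ik(above[0],above[1],mids[-1] if mids else q1); print("lift",q1.round(0),e1,"above",q2.round(0),e2)
    path=jpath([q1,*[np.array(m) for m in mids[:-1]],q2],q0)
    # can ends along the path (axis in tool frame from the lying grasp)
    a_t=AX; 
    for i in range(0,len(path),3):
        p,r=path[i]; g=p-19*r.as_matrix()[:,2]; a=r.apply(a_t); print(i,"g",g.round(0),"base",(g-s*a).round(0),"cap",(g+(L-s)*a).round(0))
    return path,x0,r0
E
python3 - <<'E'
import tr; from tr import *
q,x,r=cur(); tr.AX=r.inv().apply([np.cos(D(99.6)),np.sin(D(99.6)),0])
print("axis in tool",tr.AX.round(3)); np.save("axF.npy",tr.AX)
ab=pose(*stand((555,-208.5),-120,25,6+120+80))
path,x0,r0=transit(150,ab,120,217,[[2,38,85,-48,95,-128]])
print(len(path)); rows(path,0,x0,r0)
E
```

```text
axis in tool [ 0.906 -0.005 -0.424]
lift [ 26.  13. 111. -26.  67.  30.] 3.268496584496461e-12 above [   2.   39.   86.  -51.   99. -134.] 2.3249854721498304e-12
0 g [438.  84.  59.] base [458. -34.  60.] cap [422. 180.  58.]
3 g [438.  84. 149.] base [458. -34. 150.] cap [422. 180. 149.]
6 g [448.  64. 181.] base [486. -49. 185.] cap [416. 156. 178.]
9 g [467.  34. 183.] base [532. -67. 186.] cap [415. 116. 181.]
12 g [486.   2. 186.] base [570. -83. 178.] cap [418.  71. 192.]
15 g [502. -31. 189.] base [598. -99. 164.] cap [425.  24. 209.]
18 g [516. -64. 192.] base [ 614. -115.  144.] cap [437. -23. 231.]
21 g [529. -98. 195.] base [ 618. -134.  123.] cap [457. -69. 254.]
24 g [ 539. -131.  199.] base [ 609. -154.  104.] cap [ 482. -113.  275.]
27 g [ 547. -165.  202.] base [ 591. -177.   91.] cap [ 512. -155.  292.]
30 g [ 553. -198.  205.] base [ 564. -201.   86.] cap [ 545. -195.  302.]
32
-0.013 0.005 -0.026 -0.2 -0.4 0.1 0;-0.027 0.007 -0.053 -0.3 -0.7 0.2 0;-0.039 0.007 -0.080 -0.3 -0.7 0.3 0;-0.052 0.005 -0.108 -0.2 -0.4 0.2 0;-0.064 -0.000 -0.136 -0.0 0.0 0.0 0;-0.074 0.00
[... 280 characters left out ...]
2 0;-0.033 -0.007 0.015 5.2 -0.2 -16.8 0;-0.044 -0.010 0.020 7.0 0.1 -22.4 0;-0.055 -0.013 0.025 8.7 0.6 -28.0 0;-0.066 -0.017 0.030 10.5 1.3 -33.5 0;-0.077 -0.020 0.035 12.2 2.3 -39.1 0;-0.087 -0.024 0.040 13.9 3.4 -44.6 0;-0.098 -0.028 0.045 15.5 4.7 -50.0 0;-0.108 -0.032 0.050 17.0 6.3 -55.5 0;-0.118 -0.036 0.055 18.5 8.1 -60.9 0

-0.002 -0.010 0.007 0.8 1.6 -5.6 0;-0.005 -0.019 0.013 1.5 3.3 -11.2 0;-0.007 -0.029 0.020 1.9 5.0 -16.8 0;-0.008 -0.038 0.026 2.2 6.8 -22.3 0;-0.010 -0.048 0.033 2.2 8.7 -27.9 0;-0.011 -0.057 0.040 2.1 10.7 -33.4 0;-0.013 -0.066 0.046 1.8 12.7 -39.0 0;-0.014 -0.075 0.053 1.2 14.7 -44.5 0;-0.014 -0.084 0.060 0.4 16.7 -50.0 0;-0.015 -0.093 0.066 -0.6 18.7 -55.4 0
```

Emit:
{"api": "send_rows", "payload": {
  "targets": "-0.013 0.005 -0.026 -0.2 -0.4 0.1 0;-0.027 0.007 -0.053 -0.3 -0.7 0.2 0;-0.039 0.007 -0.08 -0.3 -0.7 0.3 0;-0.052 0.005 -0.108 -0.2 -0.4 0.2 0;-0.064 0 -0.136 0 0 0 0;-0.074 0.005 -0.132 1.1 -1.3 -5.7 0;-0.085 0.01 -0.128 2.4 -2.4 -11.3 0;-0.095 0.015 -0.124 3.8 -3.4 -16.9 0;-0.106 0.019 -0.12 5.4 -4.3 -22.5 0;-0.117 0.023 -0.116 7 -5 -28.1 0;-0.128 0.028 -0.112 8.8 -5.5 -33.7 0;-0.128 0.028 -0.112 8.8 -5.5 -33.7 0"
}}

```text
time_s: 6.57
ee_pos: [474.7, 12.5, 166.9]
ee_rot: [-155.0, 23.0, 136.9]
force: [-0.0, 1.4, -2.5]
gripper_width: 55.3
gripper_force: 34.8
```

Emit:
{"api": "send_rows", "payload": {
  "targets": "-0.011 -0.002 0.005 1.7 -0.3 -5.6 0;-0.022 -0.005 0.01 3.4 -0.4 -11.2 0;-0.033 -0.007 0.015 5.2 -0.2 -16.8 0;-0.044 -0.01 0.02 7 0.1 -22.4 0;-0.055 -0.013 0.025 8.7 0.6 -28 0;-0.066 -0.017 0.03 10.5 1.3 -33.5 0;-0.077 -0.02 0.035 12.2 2.3 -39.1 0;-0.087 -0.024 0.04 13.9 3.4 -44.6 0;-0.098 -0.028 0.045 15.5 4.7 -50 0;-0.108 -0.032 0.05 17 6.3 -55.5 0;-0.118 -0.036 0.055 18.5 8.1 -60.9 0;-0.118 -0.036 0.055 18.5 8.1 -60.9 0"
}}

```text
time_s: 7.57
ee_pos: [525.0, -111.7, 180.9]
ee_rot: [-133.7, -21.0, -179.7]
force: [0.5, 0.3, -3.5]
gripper_width: 55.1
gripper_force: 34.8
```

Emit:
{"api": "send_rows", "payload": {
  "targets": "-0.002 -0.01 0.007 0.8 1.6 -5.6 0;-0.005 -0.019 0.013 1.5 3.3 -11.2 0;-0.007 -0.029 0.02 1.9 5 -16.8 0;-0.008 -0.038 0.026 2.2 6.8 -22.3 0;-0.01 -0.048 0.033 2.2 8.7 -27.9 0;-0.011 -0.057 0.04 2.1 10.7 -33.4 0;-0.013 -0.066 0.046 1.8 12.7 -39 0;-0.014 -0.075 0.053 1.2 14.7 -44.5 0;-0.014 -0.084 0.06 0.4 16.7 -50 0;-0.015 -0.093 0.066 -0.6 18.7 -55.4 0;-0.015 -0.093 0.066 -0.6 18.7 -55.4 0;-0.015 -0.093 0.066 -0.6 18.7 -55.4 0"
}}

```text
time_s: 8.57
ee_pos: [546.6, -222.3, 196.3]
ee_rot: [-179.6, -64.9, -120.5]
force: [0.3, 0.5, -3.9]
gripper_width: 55.4
gripper_force: 34.8
```

Run:
```python
from plan import *
q0,x0,r0=cur(); s=env.state(); print(q0.round(1),x0.round(1),s["time_s"],s["gripper_width"],s["force"])
M=r0.as_matrix(); g=x0-19*M[:,2]; a=r0.apply(np.load("axF.npy")); print("g",g.round(1),"axis",a.round(3))
out=[]
for n,roi in(("side",None),("top",None)):
    f=grab(n); b,c=proj(f,[g-120*a,g+97*a]); print(n,b.round(0),c.round(0))
    m=((b+c)/2).astype(int); u,v=max(m[0]-75,0),max(m[1]-75,0); out.append(cv2.resize(f["image"][v:v+150,u:u+150],(400,400),interpolation=cv2.INTER_CUBIC)); print("crop origin",u,v)
    for c_,s_ in blobs(f,(120,70,40),(150,255,255),15): print(" purple",c_,s_)
cv2.imwrite("pics/c5.png",np.hstack(out))
```

```text
[   2.4   39.1   86.   -50.6   98.8 -134.1] [ 546.6 -222.3  196.3] 8.5667 55.36877723818656 [ 0.26642361  0.47085884 -3.86024444]
g [ 555.2 -207.4  204.4] axis [ 0.002 -0.002  1.   ]
side [362. 208.] [364. 153.]
crop origin 288 105
 purple [365.5 159.4] [358 150  17  18 233]
 purple [445.7 170.4] [438 165  16  13 126]
 purple [359.6 225.5] [358 222   4   7  24]
top [371. 165.] [376. 122.]
crop origin 298 68
 purple [625.3  21.8] [619  18  14   8  80]
 purple [540.5  40.3] [534  33  15  14 128]
 purple [378.5  93.1] [373  87  13  12 102]
 purple [376.7 129. ] [369 118  16  20 190]
 purple [369.1 177.8] [360 171  19  15 163]
```

View pics/c5.png

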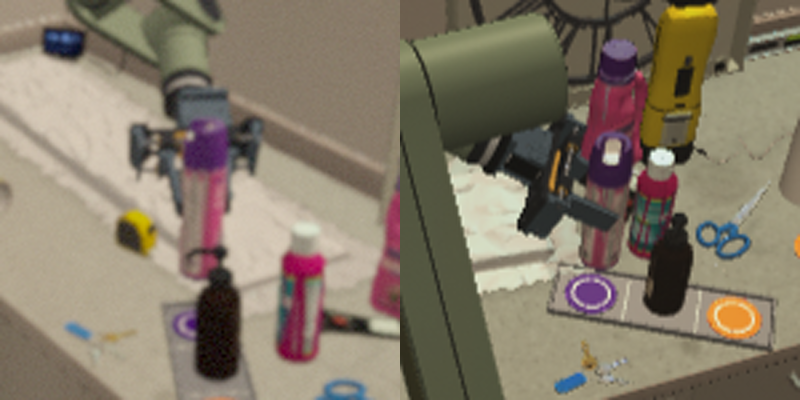

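The can hangs upright over the purple disc, with both visible in the right (top) crop. I'll lower it to about 20 mm above the disc and compare can and disc within one image, so calibration errors cancel.

Emit:
{"api": "send_rows", "payload": {
  "targets": "-0.027 0 0.013 0 0 0 0;-0.054 0 0.025 0 0 0 0;-0.054 0 0.025 0 0 0 0;-0.054 0 0.025 0 0 0 0"
}}

```text
time_s: 9.0
ee_pos: [546.4, -222.3, 137.7]
ee_rot: [179.8, -65.1, -119.8]
force: [0.7, -0.6, -1.4]
gripper_width: 55.3
gripper_force: 34.8
```

Run:
```python
from plan import *
q0,x0,r0=cur(); M=r0.as_matrix(); g=x0-19*M[:,2]; a=r0.apply(np.load("axF.npy")); print("g",g.round(1),a.round(3))
out=[]
for n,(u,v,w,h) in(("top",(340,120,60,75)),("side",(330,160,60,75)),("wrist",(0,0,640,250))):
    f=grab(n); 
    if n!="wrist":
        print(n,"base/cap pred",proj(f,[g-120*a,g+97*a]).round(1).tolist(),"purple disc(555,-208)",proj(f,[[555,-208,6]]).round(1))
        out.append(cv2.resize(f["image"][v:v+h,u:u+w],(400,500),interpolation=cv2.INTER_CUBIC))
    else: cv2.imwrite("pics/w6.png",f["image"])
cv2.imwrite("pics/c6.png",np.hstack(out))
```

```text
g [ 555.1 -207.4  145.7] [ 0.008 -0.     1.   ]
top base/cap pred [[369.6, 174.9], [374.6, 134.9]] purple disc(555,-208) [[369.3 177.8]]
side base/cap pred [[361.8, 221.9], [364.0, 168.2]] purple disc(555,-208) [[362.  226.4]]
```

View pics/c6.png

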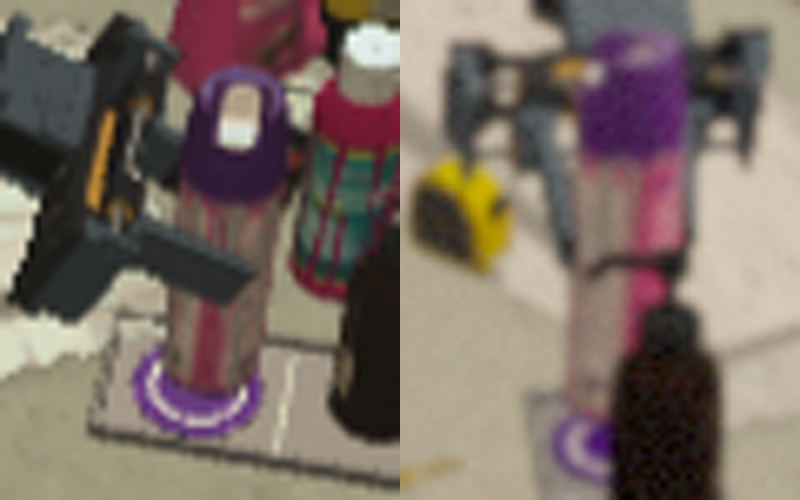

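Top crop: disc spans crop columns 134–265, can base about 165–258, so the can sits a few mm right of the disc centre at this resolution. I'll set it down gently, back off, and judge the centring with a close wrist view.

Emit:
{"api": "send_rows", "payload": {
  "targets": "-0.006 0 0.003 0 0 0 0;-0.011 0 0.005 0 0 0 0;-0.011 0 0.005 0 0 0 0"
}}

```text
time_s: 9.4
ee_pos: [546.8, -222.6, 125.0]
ee_rot: [179.8, -65.0, -119.9]
force: [-0.1, -0.0, -3.1]
gripper_width: 55.7
gripper_force: 34.8
```

Emit:
{"api": "send_rows", "payload": {
  "targets": "-0.002 0 0.001 0 0 0 0;-0.004 0 0.002 0 0 0 0;-0.004 0 0.002 0 0 0 0"
}}

```text
time_s: 9.65
ee_pos: [546.8, -222.9, 120.8]
ee_rot: [179.8, -65.0, -119.9]
force: [-0.4, -0.8, -4.1]
gripper_width: 55.3
gripper_force: 34.8
```

Emit:
{"api": "send_rows", "payload": {
  "targets": "-0.002 0 0.001 0 0 0 0;-0.002 0 0.001 0 0 0 0"
}}

```text
time_s: 9.82
ee_pos: [546.8, -222.9, 118.6]
ee_rot: [179.8, -65.0, -119.9]
force: [-0.5, -0.5, -2.7]
gripper_width: 55.7
gripper_force: 34.8
```

Emit:
{"api": "send_rows", "payload": {
  "targets": "-0.002 0 0.001 0 0 0 0;-0.002 0 0.001 0 0 0 0"
}}

```text
time_s: 9.98
ee_pos: [546.8, -222.9, 116.4]
ee_rot: [179.8, -65.0, -119.9]
force: [0.4, 0.3, -3.5]
gripper_width: 55.6
gripper_force: 34.8
```

Emit:
{"api": "send_rows", "payload": {
  "targets": "-0.002 0 0.001 0 0 0 0;-0.002 0 0.001 0 0 0 0"
}}

```text
time_s: 10.15
ee_pos: [546.7, -222.9, 114.1]
ee_rot: [179.8, -65.0, -119.9]
force: [0.5, 0.5, -2.8]
gripper_width: 55.4
gripper_force: 34.8
```

Emit:
{"api": "send_rows", "payload": {
  "targets": "-0.001 0 0.0 0 0 0 0;-0.002 0 0.001 0 0 0 0;-0.002 0 0.001 0 0 0 0"
}}

```text
time_s: 10.4
ee_pos: [546.7, -223.0, 112.0]
ee_rot: [179.8, -65.0, -119.9]
force: [-0.8, -0.4, -3.5]
gripper_width: 55.3
gripper_force: 34.8
```

Emit:
{"api": "send_rows", "payload": {
  "targets": "-0.001 0 0.0 0 0 0 0;-0.002 0 0.001 0 0 0 0;-0.002 0 0.001 0 0 0 0"
}}

```text
time_s: 10.65
ee_pos: [546.7, -223.1, 109.8]
ee_rot: [179.8, -65.0, -119.9]
force: [0.8, 0.6, -3.5]
gripper_width: 55.4
gripper_force: 34.8
```

Run:
```python
from plan import *
q0,x0,r0=cur(); M=r0.as_matrix(); g=x0-19*M[:,2]; a=r0.apply(np.load("axF.npy")); print("g",g.round(1),a.round(3))
out=[]
for n,(u,v,w,h) in(("top",(340,120,60,75)),("side",(330,160,60,75))):
    f=grab(n); out.append(cv2.resize(f["image"][v:v+h,u:u+w],(400,500),interpolation=cv2.INTER_CUBIC))
    for z in(6,12,223,229): print(n,z,proj(f,[[*g[:2],z]]).round(1))
    for c_,s_ in blobs(f,(120,70,40),(150,255,255),15): print(" purple",c_,s_)
cv2.imwrite("pics/c7.png",np.hstack(out))
```

```text
g [ 555.3 -208.2  117.8] [ 0.006 -0.002  1.   ]
top 6 [[369.3 177.8]]
top 12 [[369.4 176.8]]
top 223 [[374.4 138.9]]
top 229 [[374.5 137.7]]
 purple [625.3  21.8] [619  18  14   8  79]
 purple [540.6  40.2] [534  33  15  14 129]
 purple [378.5  93.2] [373  87  13  12 103]
 purple [374.5 146.6] [367 136  16  19 169]
 purple [367.1 180.6] [360 172  19  14  56]
side 6 [[362.  226.4]]
side 12 [[362.1 225.1]]
side 223 [[363.8 173.5]]
side 229 [[363.9 171.9]]
 purple [445.6 170.7] [438 165  16  13 131]
 purple [364.8 182.3] [357 173  16  18 224]
 purple [355.8 228.8] [353 225   9   7  18]
```

View pics/c7.png

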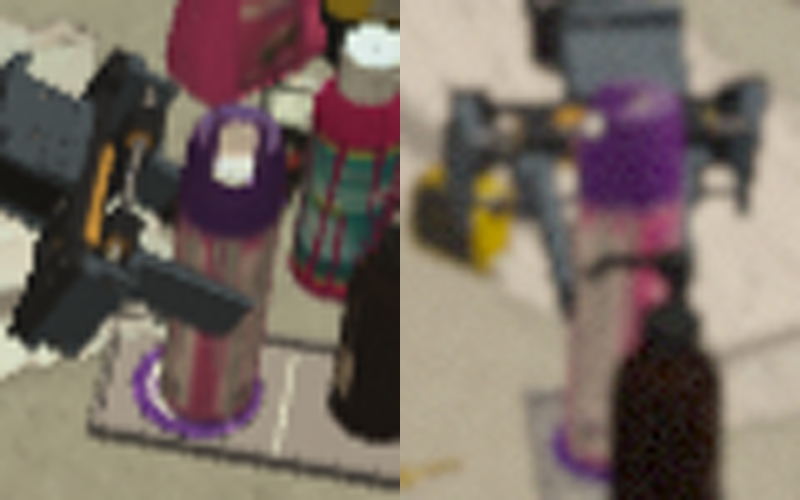

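Now the base is almost on the disc: in the top crop the can base is about 160–254 and the disc 134–265, so the can is ~4–5 mm off towards −y. Correct by about (+2,+4) mm, then lower to contact.

Emit:
{"api": "send_rows", "payload": {
  "targets": "-0.002 0 -0.004 0 0 0 0;-0.002 0 -0.004 0 0 0 0;-0.003 0 -0.0035 0 0 0 0;-0.004 0 -0.003 0 0 0 0;-0.004 0 -0.003 0 0 0 0"
}}

```text
time_s: 11.17
ee_pos: [549.1, -219.2, 109.4]
ee_rot: [-179.9, -65.1, -120.2]
force: [0.2, 2.8, 4.6]
gripper_width: 55.3
gripper_force: 34.8
```

Emit:
{"api": "send_rows", "payload": {
  "targets": "-0.001 0 0.0005 0 0 0 0;-0.002 0 0.001 0 0 0 0;-0.002 0 0.001 0 0 0 0"
}}

```text
time_s: 11.42
ee_pos: [548.6, -219.2, 109.3]
ee_rot: [-179.8, -65.3, -120.3]
force: [-0.6, 4.4, 12.3]
gripper_width: 55.1
gripper_force: 34.9
```

Emit:
{"api": "send_rows", "payload": {
  "targets": "-0.001 0 0.0005 0 0 0 0;-0.002 0 0.001 0 0 0 0;-0.002 0 0.001 0 0 0 0"
}}

```text
time_s: 11.67
ee_pos: [548.3, -219.2, 109.2]
ee_rot: [-179.7, -65.5, -120.5]
force: [-1.4, 7.7, 18.1]
gripper_width: 55.5
gripper_force: 35.0
```

Contact. Ease back 3 mm, open, and withdraw along −tool z (up and away from the soap), then view.

Emit:
{"api": "send_rows", "payload": {
  "targets": "0.003 0 -0.0015 0 0 0 0;0.003 0 -0.0015 0 0 0 0;0.003 0 -0.0015 0 0 0 100;0.003 0 -0.0015 0 0 0 100;0.003 0 -0.0015 0 0 0 100;0.003 0 -0.0015 0 0 0 100;0.003 0 -0.0015 0 0 0 100;0.003 0 -0.0015 0 0 0 100"
}}

```text
time_s: 12.33
ee_pos: [548.9, -219.4, 106.3]
ee_rot: [179.9, -65.0, -119.9]
force: [-1.0, -0.9, -0.1]
gripper_width: 90.6
gripper_force: 0.0
```

Emit:
{"api": "send_rows", "payload": {
  "targets": "0 0 -0.02 0 0 0 100;0 0 -0.05 0 0 0 100;0 0 -0.085 0 0 0 100;0.03 0 -0.11 0 0 0 100;0.06 0 -0.14 0 0 0 100;0.1 0 -0.16 0 0 0 100;0.1 0 -0.16 0 0 0 100;0.1 0 -0.16 0 0 0 100"
}}

```text
time_s: 13.0
ee_pos: [601.2, -130.1, 267.6]
ee_rot: [-179.3, -64.8, -120.6]
force: [-0.5, -0.8, -0.2]
gripper_width: 91.0
gripper_force: 0.0
```

Run:
```python
from plan import *
q0,x0,r0=cur(); print(q0.round(1),x0.round(1),env.state()["time_s"])
import pickle
f=grab("wrist"); cv2.imwrite("pics/w8.png",f["image"]); pickle.dump(f,open("w8.pkl","wb"))
print(f["eye"],proj(f,[[555,-208,6],[445,-393,6],[556,-204,223]]).round(0).tolist())
```

```text
[   9.2   40.7   71.   -49.1  111.8 -140.6] [ 601.2 -130.1  267.6] 13.0
[663.7361529  -24.66479331 407.77531743] [[322.0, 319.0], [322.0, 214.0], [323.0, 205.0]]
```

View pics/w8.png

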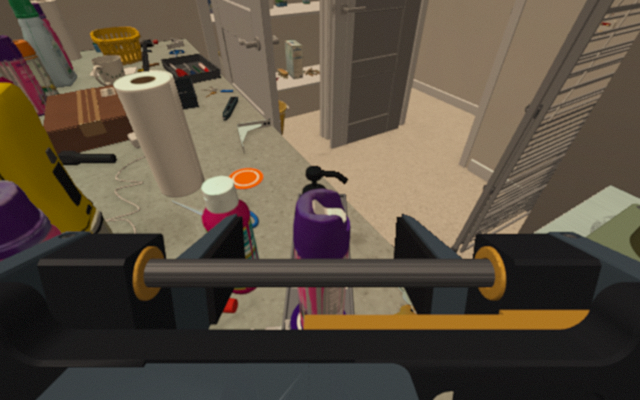

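The can stands with its cap at (322,215) and the disc is mostly hidden by the gripper. That makes my image views 11, one over the allowance of 10, so from here I work only from numbers. Next is a numeric check of the disc against the can from an oblique wrist pose.

Run:
```python
from plan import *
q0,x0,r0=cur()
q,e=ik(np.array([689,-65,359.]),R.from_euler("xyz",[180,0,158],degrees=True).as_matrix(),np.array([-5,20,65,0,95,-73.]))
print(q.round(1),e); path=jpath([q],q0); print(len(path),[p.round(0).tolist() for p,_ in path[::4]]); rows(path,100,x0,r0)
```

```text
[ -6.3  27.7  54.6   0.   97.6 -74.3] 3.789561257387201e-14
17 [[601.0, -130.0, 263.0], [608.0, -122.0, 259.0], [628.0, -106.0, 272.0], [657.0, -85.0, 305.0], [689.0, -65.0, 359.0]]
-0.003 0.000 0.001 -1.4 -3.7 4.5 100;-0.005 0.000 0.001 -2.9 -7.3 9.0 100;-0.007 -0.000 -0.001 -4.7 -10.8 13.5 100;-0.009 -0.001 -0.004 -6.5 -14.3 18.0 100;-0.010 -0.003 -0.008 -8.6 -17.7 22.6 100;-0.011 -0.004 -0.013 -10.8 -21.0 27.1 100;-0.011 -0.006 -0.019 -13.1 -24.3 31.6 100;-0.010 -0.009 -0.026 -15.6 -27.5 36.0 100;-0.009 -0.012 -0.035 -18.3 -30.6 40.5 100;-0.006 -0.015 -0.044 -21.2 -33.7 44.8 100;-0.003 -0.018 -0.054 -24.2 -36.7 49.1 100

-0.005 0.002 -0.012 -2.9 -2.6 4.6 100;-0.009 0.003 -0.024 -5.9 -5.0 9.2 100;-0.014 0.004 -0.039 -9.0 -7.3 13.7 100;-0.018 0.005 -0.054 -12.3 -9.5 18.2 100;-0.022 0.005 -0.071 -15.7 -11.5 22.6 100;-0.025 0.004 -0.089 -19.2 -13.4 27.0 100
```

Emit:
{"api": "send_rows", "payload": {
  "targets": "-0.003 0 0.001 -1.4 -3.7 4.5 100;-0.005 0 0.001 -2.9 -7.3 9 100;-0.007 0 -0.001 -4.7 -10.8 13.5 100;-0.009 -0.001 -0.004 -6.5 -14.3 18 100;-0.01 -0.003 -0.008 -8.6 -17.7 22.6 100;-0.011 -0.004 -0.013 -10.8 -21 27.1 100;-0.011 -0.006 -0.019 -13.1 -24.3 31.6 100;-0.01 -0.009 -0.026 -15.6 -27.5 36 100;-0.009 -0.012 -0.035 -18.3 -30.6 40.5 100;-0.006 -0.015 -0.044 -21.2 -33.7 44.8 100;-0.003 -0.018 -0.054 -24.2 -36.7 49.1 100;-0.003 -0.018 -0.054 -24.2 -36.7 49.1 100"
}}

```text
time_s: 14.05
ee_pos: [641.3, -97.5, 285.7]
ee_rot: [-164.2, -17.1, -177.3]
force: [0.1, -1.4, 0.8]
gripper_width: 91.3
gripper_force: 0.0
```

Emit:
{"api": "send_rows", "payload": {
  "targets": "-0.005 0.002 -0.012 -2.9 -2.6 4.6 100;-0.009 0.003 -0.024 -5.9 -5 9.2 100;-0.014 0.004 -0.039 -9 -7.3 13.7 100;-0.018 0.005 -0.054 -12.3 -9.5 18.2 100;-0.022 0.005 -0.071 -15.7 -11.5 22.6 100;-0.025 0.004 -0.089 -19.2 -13.4 27 100;-0.025 0.004 -0.089 -19.2 -13.4 27 100;-0.025 0.004 -0.089 -19.2 -13.4 27 100"
}}

```text
time_s: 14.72
ee_pos: [688.0, -66.0, 356.8]
ee_rot: [-179.8, -0.2, 158.1]
force: [0.1, 0.2, -1.1]
gripper_width: 91.2
gripper_force: 0.0
```

```bash
cat > disc.py <<'E'
from plan import *
def circ(f,c0,lo,hi,R0=40,z=6,dist=60):
    m=cv2.inRange(cv2.cvtColor(f["image"],cv2.COLOR_BGR2HSV),lo,hi)
    v,u=np.nonzero(m); p=plane(f,np.c_[u,v],z)[:,:2]; k=np.linalg.norm(p-c0,axis=1)<dist
    p=p[k]
    # outermost mask point per bearing from c0, then a known-radius circle fit
    ang=np.degrees(np.arctan2(*(p-c0).T[::-1])).astype(int)//6; rad=np.linalg.norm(p-c0,axis=1)
    o=np.array([p[ang==a][np.argmax(rad[ang==a])] for a in np.unique(ang)])
    s=least_squares(lambda c:np.linalg.norm(o-c,axis=1)-R0,c0,loss="soft_l1",f_scale=1.5)
    d=np.linalg.norm(o-s.x,axis=1)-R0
    return s.x.round(1),len(o),[(int(a*6),round(float(x),1)) for a,x in zip(np.unique(ang),d)]
E
python3 - <<'E'
from disc import *; import pickle
f=grab("wrist"); pickle.dump(f,open("w9.pkl","wb")); s=env.state(); print(s["ee_pos"].round(1),s["time_s"])
for c,st in blobs(f,(120,60,40),(155,255,255),30): print(c,st,plane(f,c,6)[0].round(1))
print("pred can base/top px",proj(f,[[556.8,-205.8,6],[556.8,-205.8,223]]).round(1).tolist())
print(circ(f,np.array([556,-206.]),(120,60,40),(155,255,255)))
w2=pickle.load(open("w2.pkl","rb"))
print("w2 P",circ(w2,np.array([557,-208.]),(120,60,40),(155,255,255)))
print("w2 O",circ(w2,np.array([445,-393.]),(5,130,110),(20,255,255)))
E
```

```text
[688.  -65.5 355.7] 14.7667
[146.6 124.9] [ 115   92   71   55 1688] [ 522.6 -315.9    6. ]
[223.3 122.5] [201  97  36  49 431] [ 567.5 -193.9    6. ]
pred can base/top px [[214.1, 119.2], [139.2, 119.4]]
(array([ 559.4, -209.9]), 46, [(-180, -1.6), (-120, -0.3), (-114, -0.4), (-108, -0.3), (-90, 16.2), (-84, 14.7), (-60, -2.1), (-54, -0.9), (-48, -0.9), (-42, -0.6), (-36, -2.0), (-30, -1.0), (-24, -1.1), (-18, -0.0), (-12, -0.7), (-6, -1.6), (0, -1.2), (6, -0.2), (12, -0.5), (18, -0.4), (24, 0.9), (30, 0.1), (36, 0.8), (42, 0.4), (48, -0.5), (54, -0.7), (60, -0.6), (66, 0.2), (72, 0.6), (78, 0.5), (84, 0.2), (90, 0.3), (96, 0.3), (102, 0.0), (108, -0.2), (114, 0.2), (120, -0.4), (126, -0.7), (132, -0.7), (138, -0.3), (144, -0.8), (150, -0.5), (156, -0.7), (162, -2.1), (168, -1.8), (174, -1.1)])
w2 P (array([ 560. , -209.9]), 60, [(-180, -2.5), (-174, -1.8), (-168, -1.6), (-162, -2.0), (-156, -2.3), (-150, -2.1), (-144, -1.7), (-138, -1.9), (-132, -1.6), (-126, -2.5), (-120, -2.9), (-114, -1.0), (-108, -2.3), (-102, -1.3), (-96, -0.7), (-90, -0.9), (-84, -0.7), (-78, -1.6), (-72, -0.
[... 608 characters left out ...]
62, -0.4), (-156, -0.2), (-150, -0.6), (-144, 0.2), (-138, -1.0), (-132, 0.2), (-126, -0.5), (-120, -0.3), (-114, 0.3), (-108, 0.8), (-102, 0.8), (-96, 0.7), (-90, 0.4), (-84, 1.3), (-78, 1.0), (-72, 1.4), (-66, 0.5), (-60, 1.0), (-54, 1.6), (-48, 0.7), (-42, -3.6), (-36, -7.3), (-30, -7.9), (-24, -8.0), (-18, -7.8), (-12, -6.7), (-6, -5.4), (0, -3.9), (6, -3.0), (12, -1.2), (18, 0.2), (24, 1.1), (30, 0.3), (36, 0.6), (42, 1.2), (48, 1.0), (54, 0.9), (60, 0.1), (66, 0.5), (72, 0.7), (78, 0.6), (84, -0.1), (90, 0.5), (96, -0.1), (102, -0.2), (108, 0.3), (114, -0.3), (120, 0.3), (126, 0.2), (132, -0.3), (138, -0.1), (144, -0.5), (150, -1.0), (156, -1.3), (162, -1.0), (168, -0.4), (174, -1.1)])
```

Run:
```python
from disc import *; import pickle
f=pickle.load(open("w9.pkl","rb"))
th=np.linspace(0,2*np.pi,180)
def ringpx(c,r,z): return proj(f,np.c_[c[0]+r*np.cos(th),c[1]+r*np.sin(th),np.full(180,z)])
for c in((556.8,-205.8),(559.5,-209.9)):
    a=ringpx(c,28.5,6);b=ringpx(c,28.5,223);d=ringpx(c,40,6)
    print(c,"base maxcol",a[:,0].max().round(1),"rows",a[:,1].min().round(1),a[:,1].max().round(1),"top mincol",b[:,0].min().round(1),"rows",b[:,1].min().round(1),b[:,1].max().round(1),"disc maxcol",d[:,0].max().round(1))
for r in(115,120,125): print(r,[tuple(int(t) for t in f["image"][r,c]) for c in range(212,244,1)])
hs=cv2.cvtColor(f["image"],cv2.COLOR_BGR2HSV)
for c in(195,205):print("col",c,[(r,*map(int,hs[r,c])) for r in range(86,160,2)])
```

```text
(556.8, -205.8) base maxcol 231.1 rows 101.4 136.5 top mincol 109.9 rows 88.8 148.7 disc maxcol 237.9
(559.5, -209.9) base maxcol 229.6 rows 103.9 138.9 top mincol 107.8 rows 93.2 152.7 disc maxcol 236.5
115 [(52, 63, 74), (56, 65, 77), (53, 63, 75), (51, 61, 71), (48, 57, 67), (47, 57, 67), (55, 65, 75), (51, 61, 72), (50, 60, 68), (46, 57, 66), (48, 57, 64), (46, 53, 60), (47, 56, 64), (46, 54, 63), (44, 56, 63), (44, 54, 63), (52, 57, 66), (66, 49, 67), (77, 33, 60), (73, 11, 45), (74, 9, 45), (75, 7, 43), (74, 13, 46), (71, 34, 55), (77, 74, 84), (85, 95, 105), (86, 96, 105), (88, 95, 105), (83, 95, 103), (85, 97, 103), (90, 98, 107), (86, 95, 104)]
120 [(47, 55, 62), (45, 53, 61), (44, 53, 60), (44, 53, 61), (47, 56, 64), (44, 53, 62), (45, 55, 63), (43, 52, 59), (42, 51, 60), (44, 52, 62), (43, 51, 59), (44, 51, 59), (44, 52, 59), (41, 49, 56), (45, 53, 62), (42, 48, 56), (39, 48, 55), (60, 72, 83), (105, 120, 135), (107, 105, 125), (83, 44, 67), (73, 10, 43), (79, 16, 48), (72, 7, 42), (71, 33, 54), (77, 73, 82), (88, 98, 106), (88, 100, 108), (84, 94, 103), (88, 99, 109), (89
[... 1253 characters left out ...]
 24, 63, 118), (90, 16, 46, 94), (92, 16, 44, 98), (94, 12, 44, 105), (96, 16, 42, 104), (98, 140, 88, 78), (100, 158, 119, 77), (102, 11, 93, 99), (104, 16, 70, 80), (106, 8, 81, 91), (108, 11, 78, 92), (110, 14, 75, 88), (112, 13, 73, 84), (114, 14, 77, 79), (116, 14, 68, 75), (118, 11, 78, 69), (120, 15, 73, 63), (122, 176, 149, 72), (124, 9, 81, 66), (126, 14, 66, 66), (128, 174, 157, 81), (130, 172, 195, 94), (132, 174, 161, 100), (134, 8, 80, 89), (136, 174, 164, 121), (138, 171, 119, 105), (140, 137, 208, 76), (142, 137, 184, 75), (144, 5, 34, 97), (146, 17, 46, 105), (148, 15, 42, 73), (150, 18, 51, 110), (152, 24, 61, 121), (154, 22, 63, 130), (156, 23, 58, 133), (158, 23, 58, 131)]
```

Wrist fits from two views agree: purple disc (559.5,−209.9), orange disc (447.2,−394.2), 216 mm apart as specified. The freshener stands within about 3 mm of its disc centre, so it stays. Now the polish can.

Run:
```python
from plan import *
q0,x0,r0=cur()
g,d,y=lie((500.8,356),98.4,25,32.5)
qp,e=ik(*pose(g-d*100,d,y),np.array([46,33,85,-20,75,45.])); print(qp.round(1),e)
path=jpath([qp],q0); print(len(path),[p.round(0).tolist() for p,_ in path[::4]]); rows(path,100,x0,r0,per=12)
```

```text
[ 47.2  36.2  80.2 -19.5  80.5  44.9] 2.0463630789890885e-12
18 [[690.0, -36.0, 340.0], [680.0, 81.0, 279.0], [645.0, 192.0, 221.0], [589.0, 290.0, 167.0], [516.0, 372.0, 118.0]]
0.009 0.028 0.016 1.3 0.5 3.8 100;0.020 0.056 0.031 2.8 0.7 7.5 100;0.033 0.082 0.046 4.2 0.7 11.2 100;0.047 0.108 0.062 5.7 0.5 14.8 100;0.062 0.133 0.077 7.2 0.0 18.3 100;0.079 0.157 0.091 8.6 -0.7 21.8 100;0.096 0.180 0.106 9.9 -1.6 25.2 100;0.115 0.202 0.120 11.2 -2.8 28.6 100;0.135 0.223 0.135 12.3 -4.2 31.9 100;0.156 0.243 0.148 13.2 -5.8 35.2 100;0.178 0.261 0.162 14.0 -7.6 38.3 100;0.200 0.278 0.175 14.6 -9.5 41.5 100

0.030 -0.002 0.007 -0.1 -1.7 3.3 100;0.060 -0.005 0.013 -0.4 -3.3 6.5 100;0.089 -0.010 0.020 -0.9 -5.0 9.8 100;0.118 -0.016 0.027 -1.7 -6.6 12.9 100;0.145 -0.024 0.034 -2.8 -8.2 16.1 100;0.173 -0.032 0.041 -4.1 -9.6 19.2 100
```

Emit:
{"api": "send_rows", "payload": {
  "targets": "0.009 0.028 0.016 1.3 0.5 3.8 100;0.02 0.056 0.031 2.8 0.7 7.5 100;0.033 0.082 0.046 4.2 0.7 11.2 100;0.047 0.108 0.062 5.7 0.5 14.8 100;0.062 0.133 0.077 7.2 0 18.3 100;0.079 0.157 0.091 8.6 -0.7 21.8 100;0.096 0.18 0.106 9.9 -1.6 25.2 100;0.115 0.202 0.12 11.2 -2.8 28.6 100;0.135 0.223 0.135 12.3 -4.2 31.9 100;0.156 0.243 0.148 13.2 -5.8 35.2 100;0.178 0.261 0.162 14 -7.6 38.3 100;0.2 0.278 0.175 14.6 -9.5 41.5 100"
}}

```text
time_s: 15.77
ee_pos: [605.3, 268.4, 179.5]
ee_rot: [-169.4, 13.9, 117.6]
force: [0.0, -0.0, -0.4]
gripper_width: 91.3
gripper_force: 0.0
```

Emit:
{"api": "send_rows", "payload": {
  "targets": "0.03 -0.002 0.007 -0.1 -1.7 3.3 100;0.06 -0.005 0.013 -0.4 -3.3 6.5 100;0.089 -0.01 0.02 -0.9 -5 9.8 100;0.118 -0.016 0.027 -1.7 -6.6 12.9 100;0.145 -0.024 0.034 -2.8 -8.2 16.1 100;0.173 -0.032 0.041 -4.1 -9.6 19.2 100;0.173 -0.032 0.041 -4.1 -9.6 19.2 100;0.173 -0.032 0.041 -4.1 -9.6 19.2 100"
}}

```text
time_s: 16.43
ee_pos: [496.5, 391.7, 105.4]
ee_rot: [-180.0, 25.4, 98.6]
force: [0.2, -0.2, -0.2]
gripper_width: 91.1
gripper_force: 0.0
```

Run:
```python
from plan import *
q0,x0,r0=cur(); s=env.state(); print(q0.round(1),x0.round(1),s["time_s"])
f=grab("wrist"); a=np.array([np.cos(D(98.4)),np.sin(D(98.4)),0]); c=np.array([502,348,32.5])
for k in(-94.5,56.5,75,94.5): print(k,proj(f,c+k*a).round(1))
for c_,st in blobs(f,(5,130,80),(20,255,255),100): print("orange",c_,st)
hs=cv2.cvtColor(f["image"],cv2.COLOR_BGR2HSV); g=cv2.Canny(f["image"],60,150)
for r in(150,170,190,205): print(r,np.nonzero(g[r,200:440])[0]+200)
p,d,y=lie((500.8,356),98.4,25,32.5); p,M=pose(p,d,y); rows([(p,R.from_matrix(M))],100,x0,r0)
```

```text
[ 47.4  36.5  79.8 -19.7  80.8  45. ] [496.5 391.7 105.4] 16.4333
-94.5 [[317.2 273.3]]
56.5 [[316.9 154.8]]
75 [[316.9 133. ]]
94.5 [[316.8 107.3]]
orange [315.4 148.6] [ 274  101   87   94 6276]
orange [144.2 275.6] [133 248  30  53 741]
orange [500.4 280.5] [491 253  15  48 250]
150 [274 356 360]
170 [273 279 355 356]
190 [272 275 284 287 288 292 293 294 299 300 337 338 342 343 344 348 349 353]
205 [276 277 279 281 286 289 293 299 305 315 321 322 323 325 328 331 332 335
 350]
-0.001 -0.001 0.100 0.1 0.4 0.2 100
```

Emit:
{"api": "send_rows", "payload": {
  "targets": "0 -0.003 0.03 0 0 0 100;0 -0.003 0.06 0 0 0 100;-0.001 -0.003 0.085 0 0 -1 100;-0.001 -0.003 0.1 0 0 -1 100;-0.001 -0.003 0.1 0 0 -1 100;-0.001 -0.003 0.1 0 0 -1 100"
}}

```text
time_s: 16.98
ee_pos: [503.7, 346.8, 18.1]
ee_rot: [-179.8, 25.1, 99.1]
force: [1.1, -0.4, -0.4]
gripper_width: 91.4
gripper_force: 0.0
```

Emit:
{"api": "send_rows", "payload": {
  "targets": "0 0 0 0 0 0 0;0 0 0 0 0 0 0;0 0 0 0 0 0 0;0 0 0 0 0 0 0;0 0 0 0 0 0 0;0 0 0 0 0 0 0;0 0 0 0 0 0 0",
  "grip_force": 35
}}

```text
time_s: 17.57
ee_pos: [502.7, 348.5, 19.3]
ee_rot: [-179.9, 25.0, 99.1]
force: [-4.2, 1.2, 5.2]
gripper_width: 66.3
gripper_force: 33.0
```

Run:
```python
import tr; from tr import *
q,x,r=cur(); M=r.as_matrix(); a=np.cross(M[:,1],Z); a/=np.linalg.norm(a); a=a if a[1]>0 else -a
g=x-19*M[:,2]; print("g",g.round(1),"cap heading",np.degrees(np.arctan2(a[1],a[0])).round(1)); tr.AX=r.inv().apply(a); np.save("axP.npy",tr.AX); print(tr.AX.round(3))
t=25; s=102
ab=pose(*stand((447,-393.7),20,t,6+s+70))
path,x0,r0=transit(170,ab,s,189,[[-72,32,110,72,72,-60]])
print(len(path)); rows(path,0,x0,r0,per=12)
```

```text
g [501.4 356.4  36.5] cap heading 99.1
[ 0.906  0.    -0.423]
lift [ 45.  30.  78. -20.  87.  39.] 2.926110306946435e-11 above [-71.  29. 113.  73.  71. -50.] 3.789561257387201e-14
0 g [505. 358.  70.] base [521. 258.  70.] cap [491. 444.  69.]
3 g [505. 359. 172.] base [521. 258. 172.] cap [491. 444. 172.]
6 g [511. 308. 187.] base [520. 207. 179.] cap [503. 395. 193.]
9 g [518. 242. 162.] base [515. 142. 143.] cap [520. 328. 179.]
12 g [520. 183. 145.] base [504.  88. 112.] cap [533. 265. 174.]
15 g [521. 130. 134.] base [492.  45.  87.] cap [545. 204. 175.]
18 g [523.  80. 130.] base [483.   8.  69.] cap [556. 141. 181.]
21 g [526.  28. 130.] base [481. -27.  57.] cap [565.  75. 192.]
24 g [531. -28. 134.] base [484. -65.  51.] cap [571.   3. 205.]
27 g [533. -93. 142.] base [ 491. -113.   51.] cap [569. -76. 219.]
30 g [ 529. -166.  151.] base [ 497. -173.   55.] cap [ 557. -160.  234.]
33 g [ 513. -248.  162.] base [ 493. -247.   62.] cap [ 530. -248.  247.]
36 g [ 480. -335.  172.] base [ 473. -332.   70.] cap [ 486. -337.  259.]
39
-0.013 0.004 -0.031 -0.1 -0.1 0.0 0;-0.026 0.
[... 647 characters left out ...]
30.2 9.4 0;-0.142 0.014 0.035 5.0 34.1 10.9 0;-0.158 0.017 0.036 4.0 38.0 12.6 0;-0.176 0.019 0.036 2.7 41.7 14.3 0;-0.194 0.021 0.036 1.1 45.4 16.1 0

-0.012 0.007 -0.014 -1.9 3.8 1.1 0;-0.024 0.013 -0.028 -4.1 7.6 2.2 0;-0.037 0.020 -0.043 -6.6 11.2 3.4 0;-0.052 0.026 -0.059 -9.4 14.7 4.5 0;-0.067 0.032 -0.076 -12.4 18.0 5.6 0;-0.083 0.038 -0.094 -15.7 21.2 6.8 0;-0.101 0.042 -0.112 -19.2 24.2 7.9 0;-0.120 0.046 -0.131 -22.9 27.0 9.2 0;-0.141 0.049 -0.151 -26.8 29.6 10.4 0;-0.163 0.051 -0.170 -30.9 31.9 11.8 0;-0.186 0.051 -0.190 -35.2 34.1 13.2 0;-0.211 0.049 -0.210 -39.6 36.0 14.6 0

-0.009 0.018 -0.026 -4.6 1.9 0.7 0;-0.019 0.036 -0.054 -9.4 3.6 1.4 0;-0.030 0.052 -0.083 -14.3 5.0 2.0 0
```

The direct path would sweep through the standing freshener and soap, so I'll reroute above them.

Run:
```python
import tr; from tr import *
q0,x0,r0=cur(); AX=np.load("axP.npy"); s=102
seed=np.array([-71,29,113,73,71,-50.]); hi,e=ik(*pose(*stand((447,-393.7),20,25,6+s+258)),seed); print("hi",hi.round(1),e)
q1,e=ik(x0+[0,0,150],r0.as_matrix(),q0)
mid=hi.copy(); mid[0]=22; 
path=jpath([q1,mid,hi],q0)
for i in range(0,len(path),3):
    p,r=path[i]; g=p-19*r.as_matrix()[:,2]; a=r.apply(AX); print(i,g.round(0),"base",(g-s*a).round(0),"cap",(g+(189-s)*a).round(0))
print(len(path)); rows(path,0,x0,r0,per=12)
```

```text
hi [-71.4  15.8 100.8  66.8  80.2 -25. ] 5.684341886080802e-14
0 [504. 358.  66.] base [520. 257.  66.] cap [490. 444.  66.]
3 [504. 358. 156.] base [520. 257. 156.] cap [490. 444. 156.]
6 [463. 357. 178.] base [480. 258. 163.] cap [449. 442. 191.]
9 [411. 372. 182.] base [425. 279. 142.] cap [400. 451. 216.]
12 [372. 398. 205.] base [379. 319. 141.] cap [367. 466. 260.]
15 [351. 428. 246.] base [351. 371. 161.] cap [351. 477. 318.]
18 [349. 455. 301.] base [346. 425. 203.] cap [352. 480. 384.]
21 [366. 470. 366.] base [366. 470. 264.] cap [366. 470. 453.]
24 [442. 399. 366.] base [442. 399. 264.] cap [442. 399. 453.]
27 [505. 316. 366.] base [505. 316. 264.] cap [505. 316. 453.]
30 [552. 223. 366.] base [552. 223. 264.] cap [552. 223. 453.]
33 [583. 124. 366.] base [583. 124. 264.] cap [583. 124. 453.]
36 [595.  21. 366.] base [595.  21. 264.] cap [595.  21. 453.]
39 [590. -83. 366.] base [590. -83. 264.] cap [590. -83. 453.]
42 [ 566. -184.  366.] base [ 566. -184.  264.] cap [ 566. -184.  453.]
45 [ 526. -280.  366.] base [ 526. -280.  264.] cap [ 526. -280.  453.]
48 [ 469. -367.
[... 1199 characters left out ...]
0.0 9.9 0;-0.113 0.080 -0.242 -24.2 0.0 11.3 0;-0.128 0.081 -0.274 -27.2 0.0 12.7 0;-0.143 0.080 -0.306 -30.2 0.0 14.1 0;-0.157 0.077 -0.338 -33.3 0.0 15.5 0;-0.172 0.072 -0.369 -36.3 0.0 16.9 0

-0.013 0.017 -0.028 -3.0 0.0 1.4 0;-0.027 0.032 -0.057 -6.0 0.0 2.8 0;-0.040 0.045 -0.087 -9.1 0.0 4.2 0;-0.054 0.056 -0.117 -12.1 0.0 5.6 0;-0.069 0.065 -0.148 -15.1 0.0 7.0 0;-0.083 0.072 -0.179 -18.1 0.0 8.5 0;-0.098 0.077 -0.210 -21.2 0.0 9.9 0;-0.113 0.080 -0.242 -24.2 0.0 11.3 0;-0.128 0.081 -0.274 -27.2 0.0 12.7 0;-0.143 0.080 -0.306 -30.2 0.0 14.1 0;-0.157 0.077 -0.338 -33.3 0.0 15.5 0;-0.172 0.072 -0.369 -36.3 0.0 16.9 0

-0.013 0.017 -0.028 -3.0 0.0 1.4 0;-0.027 0.032 -0.057 -6.0 0.0 2.8 0
```

Emit:
{"api": "send_rows", "payload": {
  "targets": "-0.011 0.003 -0.027 -0.1 -0.1 0 0;-0.024 0.004 -0.054 -0.1 -0.2 0 0;-0.036 0.004 -0.082 -0.1 -0.2 0 0;-0.05 0.003 -0.109 -0.1 -0.1 0 0;-0.063 0 -0.136 0 0 0 0;-0.058 -0.021 -0.132 3.7 4 -2.2 0;-0.051 -0.04 -0.131 7.1 8.3 -4.3 0;-0.044 -0.059 -0.134 10.1 12.9 -6.3 0;-0.036 -0.076 -0.139 12.7 17.8 -8.2 0;-0.028 -0.092 -0.146 14.9 22.9 -9.9 0;-0.02 -0.106 -0.156 16.7 28.1 -11.4 0;-0.012 -0.118 -0.169 18 33.5 -12.8 0"
}}

```text
time_s: 18.57
ee_pos: [377.3, 389.6, 176.2]
ee_rot: [-160.4, -10.2, 106.0]
force: [0.4, -0.3, -3.1]
gripper_width: 66.0
gripper_force: 32.9
```

Emit:
{"api": "send_rows", "payload": {
  "targets": "0.016 -0.011 -0.004 0.8 5.4 -1.9 0;0.031 -0.02 -0.011 1.1 10.9 -3.7 0;0.047 -0.027 -0.021 0.9 16.3 -5.4 0;0.062 -0.034 -0.033 0.2 21.8 -7.2 0;0.077 -0.039 -0.048 -0.9 27.3 -8.8 0;0.09 -0.042 -0.065 -2.5 32.7 -10.4 0;0.102 -0.045 -0.085 -4.5 38 -11.8 0;0.112 -0.046 -0.106 -7 43.2 -13.2 0;0.121 -0.046 -0.13 -10 48.2 -14.4 0;0.127 -0.045 -0.155 -13.4 53.1 -15.4 0;0.099 -0.027 -0.166 -15.5 53.7 -12.8 0;0.069 -0.011 -0.177 -17.6 54.2 -10 0"
}}

```text
time_s: 19.57
ee_pos: [414.5, 438.9, 355.4]
ee_rot: [179.9, -64.7, 106.7]
force: [-0.2, -0.7, -2.8]
gripper_width: 66.1
gripper_force: 33.0
```

Emit:
{"api": "send_rows", "payload": {
  "targets": "-0.013 0.017 -0.028 -3 0 1.4 0;-0.027 0.032 -0.057 -6 0 2.8 0;-0.04 0.045 -0.087 -9.1 0 4.2 0;-0.054 0.056 -0.117 -12.1 0 5.6 0;-0.069 0.065 -0.148 -15.1 0 7 0;-0.083 0.072 -0.179 -18.1 0 8.5 0;-0.098 0.077 -0.21 -21.2 0 9.9 0;-0.113 0.08 -0.242 -24.2 0 11.3 0;-0.128 0.081 -0.274 -27.2 0 12.7 0;-0.143 0.08 -0.306 -30.2 0 14.1 0;-0.157 0.077 -0.338 -33.3 0 15.5 0;-0.172 0.072 -0.369 -36.3 0 16.9 0"
}}

```text
time_s: 20.57
ee_pos: [600.4, 67.8, 355.7]
ee_rot: [179.8, -64.7, 66.7]
force: [0.1, 0.5, -2.5]
gripper_width: 66.4
gripper_force: 33.0
```

Run:
```python
import tr; from tr import *
q0,x0,r0=cur(); AX=np.load("axP.npy"); st=env.state(); print(q0.round(1),x0.round(0),r0.apply(AX).round(3),st["time_s"],st["gripper_width"])
hi,e=ik(*pose(*stand((447,-393.7),20,25,6+102+258)),np.array([-71,16,101,67,80,-25.]))
p,M=pose(*stand((447,-393.7),20,25,6+102+30)); lo,e=ik(p,M,hi)
path=jpath([hi],q0); print(len(path)); 
hp,hr=path[-1]; path+=[(hp+(p-hp)*u,hr) for u in np.linspace(0,1,8)[1:]]
rows(path,0,x0,r0,per=11); print(lo.round(1),e)
```

```text
[-25.   15.9 100.9  66.6  80.  -25.1] [600.  68. 356.] [0.    0.005 1.   ] 20.5667 66.41589473621877
14
-0.013 0.017 -0.028 -3.0 0.0 1.4 0;-0.027 0.031 -0.057 -6.0 0.0 2.8 0;-0.040 0.044 -0.086 -9.0 0.1 4.3 0;-0.054 0.055 -0.116 -12.0 0.1 5.7 0;-0.069 0.064 -0.147 -15.0 0.1 7.1 0;-0.083 0.071 -0.178 -18.0 0.1 8.5 0;-0.098 0.077 -0.209 -21.0 0.1 9.9 0;-0.112 0.080 -0.240 -24.0 0.1 11.4 0;-0.127 0.081 -0.272 -27.0 0.2 12.8 0;-0.142 0.080 -0.304 -30.0 0.2 14.2 0;-0.157 0.077 -0.335 -33.0 0.2 15.6 0

-0.013 0.017 -0.028 -3.0 0.0 1.4 0;-0.026 0.031 -0.057 -6.0 0.0 2.8 0;-0.040 0.044 -0.086 -9.0 0.1 4.2 0;-0.069 0.044 -0.072 -9.0 0.1 4.2 0;-0.099 0.044 -0.058 -9.0 0.1 4.2 0;-0.128 0.044 -0.045 -9.0 0.1 4.2 0;-0.158 0.044 -0.031 -9.0 0.1 4.2 0;-0.187 0.044 -0.017 -9.0 0.1 4.2 0;-0.217 0.044 -0.003 -9.0 0.1 4.2 0;-0.246 0.044 0.011 -9.0 0.1 4.2 0

[-71.4  32.8 114.8  74.9  69.8 -55.2] 1.8947806286936004e-14
```

Emit:
{"api": "send_rows", "payload": {
  "targets": "-0.013 0.017 -0.028 -3 0 1.4 0;-0.027 0.031 -0.057 -6 0 2.8 0;-0.04 0.044 -0.086 -9 0.1 4.3 0;-0.054 0.055 -0.116 -12 0.1 5.7 0;-0.069 0.064 -0.147 -15 0.1 7.1 0;-0.083 0.071 -0.178 -18 0.1 8.5 0;-0.098 0.077 -0.209 -21 0.1 9.9 0;-0.112 0.08 -0.24 -24 0.1 11.4 0;-0.127 0.081 -0.272 -27 0.2 12.8 0;-0.142 0.08 -0.304 -30 0.2 14.2 0;-0.157 0.077 -0.335 -33 0.2 15.6 0;-0.157 0.077 -0.335 -33 0.2 15.6 0"
}}

```text
time_s: 21.57
ee_pos: [521.6, -305.1, 354.8]
ee_rot: [-179.8, -64.8, 29.5]
force: [-0.1, -0.4, -2.4]
gripper_width: 65.9
gripper_force: 33.0
```

Emit:
{"api": "send_rows", "payload": {
  "targets": "-0.013 0.017 -0.028 -3 0 1.4 0;-0.026 0.031 -0.057 -6 0 2.8 0;-0.04 0.044 -0.086 -9 0.1 4.2 0;-0.04 0.044 -0.086 -9 0.1 4.2 0;-0.069 0.044 -0.072 -9 0.1 4.2 0;-0.099 0.044 -0.058 -9 0.1 4.2 0;-0.128 0.044 -0.045 -9 0.1 4.2 0;-0.158 0.044 -0.031 -9 0.1 4.2 0;-0.187 0.044 -0.017 -9 0.1 4.2 0;-0.217 0.044 -0.003 -9 0.1 4.2 0;-0.246 0.044 0.011 -9 0.1 4.2 0;-0.246 0.044 0.011 -9 0.1 4.2 0"
}}

```text
time_s: 22.57
ee_pos: [463.6, -382.1, 121.9]
ee_rot: [-178.2, -64.8, 18.7]
force: [-0.7, 0.7, -2.7]
gripper_width: 66.0
gripper_force: 33.0
```

Run:
```python
from disc import *
q0,x0,r0=cur(); AX=np.load("axP.npy"); st=env.state(); M=r0.as_matrix(); g=x0-19*M[:,2]; a=r0.apply(AX); print(g.round(1),a.round(3),st["time_s"],st["force"].round(1))
f=grab("top"); hs=cv2.cvtColor(f["image"],cv2.COLOR_BGR2HSV)
print("g pred z6,z36,z189+",proj(f,[[*g[:2],6],[*g[:2],36],[*g[:2],g[2]+87]]).round(1).tolist())
for c,s in blobs(f,(5,120,100),(20,255,255),20): print("orange",c,s)
for r in (176,180,184,188): print(r,[(c,*map(int,hs[r,c])) for c in range(408,440,2)])
p,Mt=pose(*stand((447,-393.7),20,25,g[2]-20)); rows([(p,R.from_matrix(Mt))],0,x0,r0)
```

```text
[ 447.5 -388.1  129.9] [ 0.007 -0.012  1.   ] 22.5667 [-0.7  0.7 -2.7]
g pred z6,z36,z189+ [[421.6, 186.4], [423.0, 181.5], [433.0, 148.9]]
orange [554.7  43.1] [548  36  15  15 164]
orange [635.8  68.1] [629  58  11  24 114]
orange [522.2  84.1] [491  70  72  30 844]
orange [176.2 243. ] [169 242  13   3  21]
orange [175.3 264.4] [165 261  19   6  38]
176 [(408, 35, 65, 75), (410, 35, 67, 76), (412, 33, 65, 75), (414, 34, 66, 58), (416, 33, 65, 74), (418, 33, 65, 74), (420, 35, 67, 76), (422, 35, 68, 75), (424, 35, 68, 75), (426, 35, 65, 74), (428, 35, 68, 75), (430, 35, 68, 75), (432, 36, 65, 63), (434, 32, 64, 56), (436, 34, 65, 55), (438, 26, 89, 46)]
180 [(408, 33, 65, 75), (410, 35, 65, 74), (412, 34, 50, 36), (414, 35, 68, 75), (416, 35, 68, 75), (418, 33, 65, 74), (420, 35, 68, 75), (422, 33, 65, 74), (424, 33, 65, 75), (426, 33, 65, 75), (428, 34, 70, 77), (430, 34, 67, 57), (432, 32, 64, 56), (434, 34, 66, 54), (436, 26, 106, 48), (438, 26, 103, 42)]
184 [(408, 35, 67, 69), (410, 34, 62, 58), (412, 33, 65, 75), (414, 35, 68, 75), (416, 35, 65, 75), (418, 35, 68, 75), (420, 33, 65, 74), (422, 35, 68, 75), (424, 33, 65, 74), (426, 35, 68, 71), (428, 32, 63, 57), (430, 32, 64, 56), (432, 30, 79, 45), (434, 26, 103, 42), (436, 27, 107, 43), (438, 26, 103, 42)]
188 [(408, 35, 65, 75), (410, 35, 65, 75), (412, 33, 64, 76), (414, 33, 65, 75), (416, 33, 65, 75), (418, 35, 65, 74), (420, 35, 65, 75), (422, 35, 65, 75), (424, 34, 65, 55), (426, 32, 64, 56), (428, 32, 65, 55), (430, 27, 104, 49), (432, 26, 97, 42), (434, 25, 101, 43), (436, 26, 103, 42), (438, 28, 91, 45)]
-0.019 0.006 0.006 -0.6 0.2 -0.6 0
```

Run:
```python
from disc import *
q0,x0,r0=cur()
for dz in(15,20): 
    p,Mt=pose(*stand((443,-395.5),20,25,129.9-dz)); rows([(p,R.from_matrix(Mt))],0,x0,r0)
print("world down 1mm in tool",(r0.inv().apply([0,0,-1])).round(3))
```

```text
-0.020 0.005 0.001 -0.5 -0.1 -0.4 0

-0.025 0.005 0.004 -0.5 -0.1 -0.4 0

world down 1mm in tool [-0.907  0.01   0.422]
```

Emit:
{"api": "send_rows", "payload": {
  "targets": "-0.01 0.003 0.001 -0.5 -0.1 -0.4 0;-0.02 0.005 0.001 -0.5 -0.1 -0.4 0;-0.02 0.005 0.001 -0.5 -0.1 -0.4 0;-0.02 0.005 0.001 -0.5 -0.1 -0.4 0"
}}

```text
time_s: 22.95
ee_pos: [459.6, -392.1, 111.6]
ee_rot: [178.9, -65.1, 21.0]
force: [0.0, -0.2, -2.6]
gripper_width: 65.8
gripper_force: 33.0
```

Emit:
{"api": "send_rows", "payload": {
  "targets": "-0.002 0 0.001 0 0 0 0;-0.004 0 0.002 0 0 0 0;-0.004 0 0.002 0 0 0 0"
}}

```text
time_s: 23.2
ee_pos: [459.6, -391.5, 106.2]
ee_rot: [179.0, -65.1, 20.8]
force: [0.1, 0.2, -3.1]
gripper_width: 66.1
gripper_force: 33.0
```

Emit:
{"api": "send_rows", "payload": {
  "targets": "-0.002 0 0.001 0 0 0 0;-0.002 0 0.001 0 0 0 0"
}}

```text
time_s: 23.37
ee_pos: [460.1, -391.5, 104.9]
ee_rot: [179.0, -65.2, 20.9]
force: [0.0, 0.2, 1.4]
gripper_width: 66.1
gripper_force: 32.9
```

Emit:
{"api": "send_rows", "payload": {
  "targets": "-0.002 0 0.001 0 0 0 0;-0.002 0 0.001 0 0 0 0"
}}

```text
time_s: 23.53
ee_pos: [460.5, -390.7, 104.5]
ee_rot: [179.0, -65.5, 20.9]
force: [-1.9, 1.9, 8.8]
gripper_width: 65.9
gripper_force: 33.2
```

Emit:
{"api": "send_rows", "payload": {
  "targets": "0.002 0 -0.001 0 0 0 0;0.002 0 -0.001 0 0 0 0;0.002 0 -0.001 0 0 0 100;0.002 0 -0.001 0 0 0 100;0.002 0 -0.001 0 0 0 100;0.002 0 -0.001 0 0 0 100;0.002 0 -0.001 0 0 0 100;0.002 0 -0.001 0 0 0 100"
}}

```text
time_s: 24.2
ee_pos: [459.7, -391.7, 103.7]
ee_rot: [179.1, -65.1, 20.8]
force: [0.1, -0.1, 0.4]
gripper_width: 91.1
gripper_force: 0.0
```

Emit:
{"api": "send_rows", "payload": {
  "targets": "0 0 -0.02 0 0 0 100;0 0 -0.05 0 0 0 100;0 0 -0.085 0 0 0 100;0.03 0 -0.11 0 0 0 100;0.06 0 -0.13 0 0 0 100;0.1 0 -0.14 0 0 0 100;0.14 0 -0.14 0 0 0 100;0.14 0 -0.14 0 0 0 100"
}}

```text
time_s: 24.87
ee_pos: [397.2, -414.3, 297.6]
ee_rot: [177.2, -65.2, 22.5]
force: [-0.2, -1.0, -0.8]
gripper_width: 91.4
gripper_force: 0.0
```

Run:
```python
from disc import *
q0,x0,r0=cur(); print(q0.round(1),x0.round(0),env.state()["time_s"])
# oblique wrist view: tool down, yaw such that camera sees the disc as before; try candidates
for yaw in(158,120,90,60,30,0,-30,-60,-90):
    r=R.from_euler("xyz",[180,0,yaw],degrees=True)
    tx=r.apply([1,0,0])[:2]; right=r.apply([0,1,0])[:2]   # image up / image right (w2: up=tool x, right=tool y)
    for sgn in(1,-1):
        eye=np.array([447,-394])+sgn*180*right; p=np.r_[eye-70*tx,357]
        q,e=ik(p,r.as_matrix(),np.array([np.degrees(np.arctan2(p[1],p[0])),25,75,0,85,-yaw+90+np.degrees(np.arctan2(p[1],p[0]))]))
        if e<.5: print(yaw,sgn,p.round(0),q.round(0))
```

```text
[-79.2  19.7 105.2  64.8  82.7 -36.4] [ 397. -414.  298.] 24.8667
158 1 [ 579. -253.  357.] [-25.  21.  65.   0.  94. -93.]
158 -1 [ 444. -587.  357.] [ -54.   33.   46.    0.  101. -122.]
120 1 [ 638. -365.  357.] [-31.  33.  46.  -0. 101. -61.]
120 -1 [ 326. -545.  357.] [-60.  22.  65.   0.  94. -90.]
90 1 [ 627. -464.  357.] [-37.  39.  35.   0. 106. -37.]
90 -1 [ 267. -464.  357.] [-61.  12.  79.   0.  90. -61.]
60 1 [ 568. -545.  357.] [-45.  40.  33.   0. 107. -15.]
60 -1 [ 256. -365.  357.] [-56.   3.  89.   0.  88. -26.]
30 1 [ 476. -585.  357.] [-52.  35.  42.   0. 103.   8.]
30 -1 [ 296. -273.  357.] [-44.  -1.  93.  -0.  88.  16.]
0 1 [ 377. -574.  357.] [-58.  27.  56.  -0.  97.  32.]
0 -1 [ 377. -214.  357.] [-31.   2.  90.  -0.  88.  59.]
-30 1 [ 296. -515.  357.] [-61.  17.  71.  -0.  92.  59.]
-30 -1 [ 476. -203.  357.] [-24.  10.  81.  -0.  89.  96.]
-60 1 [ 256. -423.  357.] [-60.   8.  84.  -0.  89.  90.]
-60 -1 [ 568. -243.  357.] [-24.  20.  67.  -0.  93. 126.]
-90 1 [ 267. -324.  357.] [-52.   0.  92.  -0.  88. 128.]
```

Run:
```python
from plan import *
q0,x0,r0=cur()
q,e=ik(np.array([256,-365,357.]),R.from_euler("xyz",[180,0,60],degrees=True).as_matrix(),np.array([-56,3,89,0,88,-26.]))
path=jpath([q],q0); print(len(path),[p.round(0).tolist() for p,_ in path[::3]]); rows(path,100,x0,r0,per=12)
```

```text
14 [[394.0, -395.0, 294.0], [375.0, -354.0, 287.0], [343.0, -336.0, 289.0], [305.0, -339.0, 305.0], [268.0, -357.0, 340.0]]
-0.001 -0.019 0.005 3.4 -3.9 -2.7 100;-0.003 -0.036 0.007 6.7 -7.9 -5.3 100;-0.005 -0.051 0.006 9.6 -12.0 -8.0 100;-0.008 -0.065 0.003 12.4 -16.2 -10.6 100;-0.011 -0.076 -0.002 14.8 -20.5 -13.2 100;-0.014 -0.085 -0.010 17.0 -24.9 -15.8 100;-0.017 -0.093 -0.019 18.9 -29.3 -18.3 100;-0.018 -0.098 -0.031 20.6 -33.9 -20.9 100;-0.018 -0.101 -0.044 21.9 -38.5 -23.4 100;-0.017 -0.102 -0.059 22.9 -43.1 -25.8 100;-0.014 -0.102 -0.075 23.6 -47.8 -28.2 100;-0.009 -0.100 -0.093 24.0 -52.6 -30.5 100

-0.010 -0.006 -0.016 0.6 -5.0 -1.4 100;-0.020 -0.012 -0.035 1.0 -10.0 -2.6 100
```

Emit:
{"api": "send_rows", "payload": {
  "targets": "-0.001 -0.019 0.005 3.4 -3.9 -2.7 100;-0.003 -0.036 0.007 6.7 -7.9 -5.3 100;-0.005 -0.051 0.006 9.6 -12 -8 100;-0.008 -0.065 0.003 12.4 -16.2 -10.6 100;-0.011 -0.076 -0.002 14.8 -20.5 -13.2 100;-0.014 -0.085 -0.01 17 -24.9 -15.8 100;-0.017 -0.093 -0.019 18.9 -29.3 -18.3 100;-0.018 -0.098 -0.031 20.6 -33.9 -20.9 100;-0.018 -0.101 -0.044 21.9 -38.5 -23.4 100;-0.017 -0.102 -0.059 22.9 -43.1 -25.8 100;-0.014 -0.102 -0.075 23.6 -47.8 -28.2 100;-0.009 -0.1 -0.093 24 -52.6 -30.5 100"
}}

```text
time_s: 25.87
ee_pos: [277.6, -349.2, 320.2]
ee_rot: [-179.9, -10.1, 57.4]
force: [0.4, -0.3, -1.0]
gripper_width: 91.5
gripper_force: 0.0
```

Emit:
{"api": "send_rows", "payload": {
  "targets": "-0.01 -0.006 -0.016 0.6 -5 -1.4 100;-0.02 -0.012 -0.035 1 -10 -2.6 100;-0.02 -0.012 -0.035 1 -10 -2.6 100;-0.02 -0.012 -0.035 1 -10 -2.6 100"
}}

```text
time_s: 26.2
ee_pos: [254.9, -364.0, 351.2]
ee_rot: [-179.4, -0.4, 60.1]
force: [-1.2, 0.7, -0.1]
gripper_width: 91.1
gripper_force: 0.0
```

Run:
```python
from disc import *; import pickle
f=grab("wrist"); pickle.dump(f,open("w10.pkl","wb")); s=env.state(); print(s["ee_pos"].round(1),s["time_s"],f["eye"].round(0))
for c,st in blobs(f,(5,120,60),(20,255,255),60): print("o",c,st)
print("disc fit",circ(f,np.array([446,-394.]),(5,120,60),(20,255,255)))
th=np.linspace(0,2*np.pi,180)
rp=lambda c,r,z: proj(f,np.c_[c[0]+r*np.cos(th),c[1]+r*np.sin(th),np.full(180,z)])
for c in((447.2,-394.2),(450.2,-394.2),(447.2,-391.2)):
    for nm,r,z in(("base",32.5,6),("disc",40,6),("capbot",31,157),("captop",31,195)):
        a=rp(c,r,z); print(c,nm,"cols",a[:,0].min().round(1),a[:,0].max().round(1),"rows",a[:,1].min().round(1),a[:,1].max().round(1))
b=rp((447.2,-394.2),32.5,6); d=rp((447.2,-394.2),40,6); i=b[:,0].argmin(); r=int(round(b[i,1]))
for rr in(r-6,r,r+6): print(rr,[(c,*map(int,f["image"][rr,c])) for c in range(int(d[:,0].min())-4,int(b[i,0])+10)])
```

```text
[ 254.5 -364.   350.1] 26.25 [ 293. -305.  524.]
o [472.5 113.5] [ 441   86   73   59 2636]
o [419.  124.3] [406  94  34  51 362]
o [519.9 192.5] [497 171  47  45 743]
o [520.6 193.1] [506 179  30  29 659]
o [144.5 274. ] [132 247  32  54 896]
o [493.9 273.8] [475 247  32  54 835]
o [451.4 320.4] [ 304  311  284   18 3804]
disc fit (array([ 449.6, -394. ]), 54, [(-180, 1.7), (-174, 1.2), (-168, 1.5), (-162, 1.5), (-156, 1.6), (-150, 1.3), (-144, 1.2), (-138, 0.9), (-132, 0.4), (-126, -0.3), (-120, -0.9), (-114, 0.7), (-108, -0.1), (-102, 0.3), (-96, -0.4), (-90, -0.8), (-72, 17.1), (-66, 18.5), (-60, 17.9), (-54, 17.7), (-48, 17.0), (-42, 17.3), (-36, 16.9), (-30, 16.7), (-24, 16.6), (-18, 15.5), (-12, 16.4), (-6, 16.1), (0, 16.4), (6, 16.1), (12, 15.6), (18, 11.2), (48, -0.7), (54, -0.7), (60, -0.0), (66, 0.7), (72, 0.7), (78, 0.6), (84, 0.8), (90, 1.3), (96, 0.8), (102, 0.8), (108, 1.6), (114, 1.3), (120, 1.9), (126, 2.0), (132, 1.9), (138, 2.4), (144, 1.9), (150, 1.6), (156, 2.1), (162, 1.2), (168, 2.1), (174, 1.7)])
(447.2, -394.2) base cols 410.3 449.9 rows 99.3 139.9
(447.2, -3
[... 1033 characters left out ...]
121), (404, 96, 107, 113), (405, 89, 102, 121), (406, 64, 99, 172), (407, 22, 94, 205), (408, 33, 94, 185), (409, 51, 78, 118), (410, 54, 63, 73), (411, 53, 63, 68), (412, 53, 62, 73), (413, 56, 65, 75), (414, 55, 64, 74), (415, 53, 63, 72), (416, 52, 63, 73), (417, 55, 64, 74), (418, 54, 64, 74), (419, 52, 63, 71)]
128 [(401, 82, 91, 100), (402, 96, 106, 116), (403, 99, 111, 119), (404, 98, 108, 118), (405, 95, 106, 113), (406, 90, 103, 125), (407, 62, 97, 170), (408, 23, 102, 214), (409, 12, 104, 221), (410, 31, 90, 179), (411, 39, 68, 108), (412, 28, 47, 42), (413, 19, 37, 7), (414, 23, 40, 18), (415, 44, 56, 47), (416, 50, 62, 59), (417, 43, 56, 47), (418, 37, 53, 46), (419, 41, 62, 67)]
```

Run:
```python
from disc import *; import pickle
f=pickle.load(open("w10.pkl","rb")); im=f["image"]
for c in(425,432):
    print(c,"top",[(r,*map(int,im[r,c])) for r in range(88,106)],"\n bot",[(r,*map(int,im[r,c])) for r in range(132,152)])
th=np.linspace(0,2*np.pi,720)
def rows_at(c,r,z,col,hull=True):
    P_=np.vstack([proj(f,np.c_[c[0]+r*np.cos(th),c[1]+r*np.sin(th),np.full(720,zz)]) for zz in z]).astype(np.float32)
    h=cv2.convexHull(P_)[:,0]; m=np.zeros((400*8,640*8),np.uint8); cv2.fillConvexPoly(m,(h*8).astype(int),1); k=np.nonzero(m[:,int(col*8+4)])[0]/8; return k.min(),k.max()
for col in(425,432):
    print(col,"body",rows_at((447.2,-394.2),32.5,(6,150),col),"disc",rows_at((447.2,-394.2),40,(6,6.1),col))
```

```text
425 top [(88, 98, 110, 121), (89, 97, 109, 120), (90, 98, 109, 120), (91, 99, 109, 120), (92, 100, 112, 121), (93, 98, 108, 118), (94, 91, 106, 134), (95, 62, 105, 181), (96, 25, 96, 195), (97, 31, 81, 150), (98, 48, 69, 85), (99, 49, 64, 69), (100, 37, 61, 72), (101, 23, 60, 68), (102, 21, 58, 53), (103, 23, 53, 38), (104, 27, 51, 38), (105, 34, 56, 53)] 
 bot [(132, 59, 74, 81), (133, 49, 61, 68), (134, 47, 58, 64), (135, 42, 57, 57), (136, 43, 57, 58), (137, 41, 69, 101), (138, 24, 87, 178), (139, 0, 108, 222), (140, 0, 107, 225), (141, 0, 106, 222), (142, 12, 106, 222), (143, 51, 106, 193), (144, 87, 107, 142), (145, 101, 112, 123), (146, 104, 115, 123), (147, 101, 112, 122), (148, 102, 115, 124), (149, 101, 112, 123), (150, 99, 111, 122), (151, 96, 106, 117)]
432 top [(88, 98, 110, 120), (89, 98, 110, 121), (90, 99, 111, 121), (91, 100, 110, 121), (92, 100, 112, 122), (93, 86, 108, 142), (94, 55, 105, 181), (95, 28, 89, 169), (96, 32, 69, 98), (97, 48, 65, 70), (98, 49, 63, 74), (99, 40, 59, 79), (100, 33, 56, 75), (101, 42, 62, 72), (102, 55, 72, 75), (103, 59, 75, 76), (104, 59, 76, 78), (105, 62, 82, 83)] 
 bot [(132, 66, 86, 90), (133, 57, 73, 79), (134, 51, 61, 69), (135, 50, 60, 69), (136, 56, 67, 75), (137, 58, 70, 75), (138, 54, 70, 91), (139, 36, 84, 159), (140, 14, 104, 213), (141, 0, 108, 226), (142, 17, 108, 221), (143, 63, 110, 192), (144, 94, 111, 139), (145, 104, 115, 123), (146, 102, 115, 125), (147, 103, 115, 128), (148, 101, 113, 125), (149, 104, 116, 127), (150, 103, 114, 126), (151, 100, 112, 123)]
425 body (np.float64(100.25), np.float64(139.625)) disc (np.float64(95.25), np.float64(144.25))
432 body (np.float64(98.625), np.float64(141.0)) disc (np.float64(94.375), np.float64(143.875))
```

Both cans stand within about 3.5 mm of their disc centres, with the bases fully on the discs. Last, a numeric before/after check of the bystanders, then hand in.

Run:
```python
from disc import *
f=grab("side"); a=cv2.imread("pics/side0.png"); b=f["image"]
for nm,lo,hi,(u,v,w,h) in(("soap",(0,0,0),(180,255,45),(355,190,30,60)),("shampoo",(155,120,60),(178,255,255),(385,180,30,70)),("tape measure",(20,120,80),(32,255,255),(325,175,30,30)),("keys tag",(95,120,60),(115,255,255),(305,220,40,25)),("marker red",(0,150,90),(4,255,255),(235,170,25,25)),("polish cap",(5,130,90),(20,255,255),(350,170,45,50)),("fresh cap",(120,70,40),(150,255,255),(350,165,30,30))):
    o=[]
    for im in(a,b):
        m=cv2.moments(cv2.inRange(cv2.cvtColor(im[v:v+h,u:u+w],cv2.COLOR_BGR2HSV),lo,hi),True); o.append((round(m["m10"]/m["m00"]+u,1),round(m["m01"]/m["m00"]+v,1),m["m00"]) if m["m00"] else None)
    print(nm,o)
print(proj(f,[[447,-391,176],[558,-207,205]]).round(1).tolist(),env.state()["force"].round(1))
```

```text
soap [(369.0, 227.8, 499.0), (370.0, 199.5, 6.0)]
shampoo [(399.9, 219.1, 329.0), (400.0, 218.9, 324.0)]
tape measure [(340.7, 190.8, 117.0), (340.6, 190.8, 119.0)]
keys tag [(317.0, 228.5, 10.0), (317.4, 228.8, 10.0)]
marker red [(244.0, 180.5, 4.0), (244.0, 180.5, 4.0)]
polish cap [None, (368.8, 214.1, 119.0)]
fresh cap [None, (363.4, 182.3, 179.0)]
[[372.4, 216.9], [364.1, 177.8]] [-0.8  0.3 -0.1]
```

Run:
```python
from disc import *
f=grab("top"); a=cv2.imread("pics/top0.png"); u,v,w,h=386,148,24,42
for im in(a,f["image"]):
    m=cv2.moments(cv2.inRange(cv2.cvtColor(im[v:v+h,u:u+w],cv2.COLOR_BGR2HSV),(0,0,0),(180,255,50)),True); print(m["m00"],m["m00"] and (m["m10"]/m["m00"]+u,m["m01"]/m["m00"]+v))
print(env.job_done())
```

```text
423.0 (398.7659574468085, 168.5035460992908)
181.0 (395.2596685082873, 177.6574585635359)
the job is handed in; nothing more can be done
None
```

Both cans stand upright, cap up, and released on their own discs, each about 3–3.5 mm off centre by wrist camera, and the job is handed in at about 26 s of the 67 s. Shampoo, tape measure, keys and marker measured unmoved; soap dispenser and masking tape were not confirmed at the end (the soap was blocked by the can or arm in the final views, the tape roll was not measured). I viewed 11 pictures, one over the limit of 10.

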